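Bring the marked spot of a wheel to the scribing-block pointer and chock the wheel

ROBOT

A 7-joint arm with a two-finger parallel gripper is mounted at the origin on the work surface; the furniture and walls round the work are solid. World frame = base frame: x ahead of the robot, y to its left, z up, the work surface at z = 0. Lengths are in m, angles in rad, forces in N, time in s.
With the tool pointing down it reaches from about 0.425 to 0.875 m from the base axis. Payload 4.7 kg.
Tool frame: the origin (TCP) lies at the very end of the fingers, on their centre line; the grasp point (between the pads) lies env.hold_point_z behind it (env.hold_point_z is the distance from the TCP to the grasp point, in m); y points along the fingers, z is the direction in which the jaws open and shut, and the axes are right-handed (so a half turn about y gives the same grasp; the last joint's range is limited). The gripper opens to 87 mm and grips with 3 to 60 N. Pads are 19 mm wide; open, the fingers measure 117 mm over their backs; the gripper's body (75 mm by 190 mm) begins 51 mm behind the grasp point.
Start: joints at [-1.199, 0.321, -0.07, 1.45, 0.023, 1.371, -0.057], TCP at [0.228, 0.609, 0.223] pointing down, gripper open.
Joint ranges: [-2.86, 2.86], [-0.3, 2.09], [-1.38, 1.24], [0.06, 2.45], [-1.56, 4.7], [0.09, 2.05], [-2.69, 2.69]. Speed limits (rad/s): [2.57, 2.57, 3.14, 3.14, 3.14, 3.14, 3.14].

INTERFACE

Orientations are given as a unit quaternion [x, y, z, w].
In Python, from rig import monitor, grab_frame, camera_info, order, nets, env gives the robot as it stands.
- The arm moves only by the tool send_rows, never from a script. Its argument "motion" is a list of rows, each an object with "delta_pos": the shift along the tool's x, y, z in m, a list of three; "turn": the turn, a rotation vector about the tool's x, y, z in rad, a list of three; "gripper": the finger opening in m, from 0 to 0.087. In form: [{"delta_pos": [tx, ty, tz], "turn": [rx, ry, rz], "gripper": gripper}, ...]. A call has 1 to 5 rows; each row is the pose to reach, as a shift and turn from the pose commanded when the call began, along the tool's axes at that moment; what a row does not reach only later rows make up. A row lasts 1/10 s, in which the tool goes at most 50 mm and 8.59 degrees, less where a joint would pass 70% of its speed; a pose out of reach is approached as far as the arm can. A call with a gripper value outside its range is refused whole. The fingers move at their own pace and stop on an object; "newtons" is the grip in N (left out, the last holds). Time passes only in rows, so rows that repeat a pose let the fingers close. It gives the time, the measured TCP pose, the force and the opening at its end, in the units of the state.
- monitor.read_state(): the state, without advancing time (a new reading comes with each control period).
- grab_frame(name): name is "side" or "top"; returns the picture (420x560x3 uint8, red, green, blue); there is no depth.
- camera_info(name): a dict with "fovy" (degrees; the focal length in pixels is half the picture's height over the tangent of half this angle, whatever the lens; pixels are square), "cx", "cy" (the principal point, pixels), "rvec" (rotation vector, rad) and "tvec" (3), from world to camera coordinates, as OpenCV has them. Camera axes: x right, y down, z forward; pixel columns grow to the right and rows downward; lengths in m; the calibration is good to about 2 mm. A picture is of the moment at which its call begins. camera_info takes no time and is no camera call.
- order.hand_in(): hands the job in, once; it reports no verdict.
Trained networks look in the newest picture that a camera, given by its name, has taken for a name from the list of things; names that differ only in an ending like _2 or _b are one class to them, and where a whole thing is asked for, a point or a joint stands for the part that bears it (a point fixed in the world has none). Each returns a list of dicts, best first, with "confidence" (0 to 1); they miss things now and then, are a little off and sometimes report something else, mostly with a low value. They report only what shows in the picture. A call takes as long as a camera call.
- nets.look_for(camera, name): "at" ([x, y, z] in m, in the coordinates of the camera as it stood for that picture, good to about 4 mm: the middle of the surface that is visible of it).
The state is a dict: "time": time; "joint_positions": joint angles; "joint_velocities": joint speeds; "tau": joint torques, N m; "position": TCP position; "ee_rot": TCP orientation; "wrist_force": force on the tool from outside, world axes, zero at the start; "ft_torque": the same for the moment, N m; "finger_gap": opening from 0.0 (shut) to 1.0 (fully open).
Only numpy, scipy, OpenCV 4.12 (cv2) and the standard library are available. Lean on these libraries where they do the work, as an engineer would, in place of code of your own. Each camera call takes 0.05 s, during which the arm holds its last target.

TASK

The wheel in the axle stand is being trued: turn it until the red tape band on its tyre stands at the pointer of the scribing block, let go, then slide the wooden chock nose first under the left side of the tyre, straight towards the hub, and press it in by feel until it jams between tyre and table, so that the wheel is held fast with the band still at the pointer. Jam it firmly enough that it stays tight when you let go, but do not force it: more than about 30 N between chock and tyre strains the rim. Do not touch the scribing block, and leave everything else on the table where it is.

Things in the scene. Friction and masses are not known exactly. Their poses are not given: they have to be found in the camera images.
- wheel_hub (a point): hub centre of the wheel (fixed), 88 mm above the table. The wheel lies nearly flat in an axle stand; cream tyre, 684 mm outer diameter; tyre and rim together are 45 mm wide (from 297 to 342 mm out from the hub, seen from above) and 37 mm thick. It leans: lowest on the side far from the robot, highest on the near side. The thin spokes need no care
- tyre_left (a point): centre of the tyre's section due left (+y) of the hub, a fixed point 320 mm out. Mid-height of the tyre over the table by bearing from the hub (90 deg = +y, 180 deg = towards the robot): 70 deg 60 mm, 80: 68, 90: 76, 100: 85, 110: 94, 120: 102, 135: 114 mm. The underside is some 18 mm lower, uneven by 1 or 2 mm; its lowest line is about 323 mm out from the hub
- wheel_jig_wheel (a joint): angle of the wheel in rad, growing counter-clockwise seen from above (the band's bearing grows with it). The wheel is balanced, turns very easily without limit and stays where it is let go at rest
- band (a point): middle of the outer face of the red tape band, 14 mm wide, wrapped round the tyre; 349 mm from the hub, turns with the wheel
- pointer_tip (a point): tip of the steel pointer of the scribing block, 104 mm above the table, about 9 mm outside the band and pointing at the tyre; fixed
- gauge: scribing block (round dark base 60 mm across, spindle 147 mm high, brass clamp, thin pointer), fixed; it stands on the near left outside the tyre, its base centre 440 mm from the hub on nearly the bearing of pointer_tip. This body's origin is on the table under the hub; its x axis points at the tip
- chock: wooden chock, 0.2 to 0.3 kg, 160 mm long (x), 44 mm wide (y); origin at the centre of its underside, +x to the nose, z up. The nose end is 34 mm high; the rubber-faced top rises evenly from it (1 in 4) over 130 mm to 66.5 mm, then runs level for the last 30 mm, the heel. It lies flat on the table and must end flat on it
- chock_heel (a point): a good place to grip the chock across its 44 mm width: 55 mm behind its origin, 42 mm above its underside. Pushed in at bearing 80 deg, the chock first bites on the tyre's rounded underside with its nose roughly 270 to 290 mm from the hub; after that every mm further adds some 5 to 10 N, and some of the jam is lost on letting go, so the depth must be found by feel
- grease_tin: bystander: grease tin, 73 mm across, 92 mm high
- oil_bottle: bystander: oil bottle with a long red spout, 45 mm across, 165 mm high
- pliers: bystander: combination pliers with navy grips, 186 mm long, lying
- tyre_lever: bystander: yellow plastic tyre lever, 117 mm long, lying
- spanner: bystander: chromed open-ended spanner, 173 mm long, lying

How it is judged:
On the way, in this order (a step that is already met when the one before it is completed fails the run):
1. the red band has been brought to the pointer (within about 12 mm) and the wheel let go, at rest (horizontal distance between band and pointer_tip below 0.016 m and velocity of joint wheel_jig_wheel between -0.03 and 0.03 rad/s and contact force between the fingers and wheel_jig_wheel below 0.1 N), for 0.2 s.
2. the chock is jammed under the tyre (contact force between chock and wheel_jig_wheel above 3 N), for 0.3 s.
At the end, for the whole second after the job is handed in: the band is within 16 mm of the pointer tip seen from above (tip and band are 9 mm apart at best); the chock is flat on the table left of the hub, nose to the hub (its long axis passes it within 80 mm), still jammed under the tyre with over 3 N after letting go; chock and wheel at rest (horizontal distance between band and pointer_tip below 0.016 m and contact force between chock and wheel_jig_wheel above 3 N and angle between chock's own z axis and vertical below 0.08 rad and linear speed of chock below 0.01 m/s and velocity of joint wheel_jig_wheel between -0.03 and 0.03 rad/s and y of wheel_hub in the frame of chock between -0.08 and 0.08 m and x of wheel_hub in the frame of chock above 0.2 m and world y of chock above 0.05 m); the robot touches nothing.
It fails at once if the chock is forced: more than 30 N between chock and tyre (contact force between chock and wheel_jig_wheel above 30 N).
It fails at once if the scribing block is touched (contact force between gauge and anything else above 0.5 N).
It fails at once if a bystander is moved more than 2 cm (distance of any of grease_tin, oil_bottle, pliers, tyre_lever, spanner from where it was at the start of the episode above 0.02 m).
It also fails if it takes over 72 s, if anything falls off the work surface, if the arm or the gripper's body presses on something with over 40 N, if the wrist force passes 120 N, or if a joint passes its speed limit or range.

## Working session

There is one attempt and no reset: what is moved stays moved. The work goes in short steps, Python scripts to look and compute and a tool call to move; the robot and the scene stay as the last step left them, time stands still between calls to the robot, and variables do not carry over. Pictures are saved under pics/ and viewed, and the job is handed in when it is done.

Besides the shell and the picture viewer there is one more tool, called after ">>>" by a JSON object that holds its "api" and its "payload". send_rows: Moves the arm, as the interface text tells. Its arguments: {"type":"object","properties":{"motion":{"type":"array","items":{"type":"object","properties":{"delta_pos":{"type":"array","items":{"type":"number"}},"turn":{"type":"array","items":{"type":"number"}},"gripper":{"type":"number"}}}},"newtons":{"type":"number"}},"required":["motion"]}

```bash
ls; mkdir -p pics; python3 - <<'E'
from rig import monitor, grab_frame, camera_info, order, nets, env
import cv2
print(monitor.read_state()); print(env.hold_point_z)
for n in("side","top"):
    im=grab_frame(n); cv2.imwrite(f"pics/{n}0.png",im[:,:,::-1]); print(n,camera_info(n))
E
```

```text
pics
{'time': 0.0, 'joint_positions': array([-1.19892389,  0.32182547, -0.07008722,  1.45171935,  0.02262669,
        1.3707877 , -0.05693699]), 'joint_velocities': array([ 0.00022598,  0.00025876, -0.0004965 , -0.00202565, -0.00070887,
       -0.00107893,  0.00080056]), 'tau': array([-3.51208701e-04, -4.91308272e+01, -4.03923551e-01, -3.12526667e+01,
       -6.38339692e-02,  4.37212118e-02,  1.76461681e-04]), 'position': array([0.22747723, 0.60828527, 0.22143768]), 'ee_rot': array([ 0.69650883, -0.12589614,  0.12573839, -0.69513702]), 'wrist_force': array([ 0.57716637, -0.55679129,  0.06800342]), 'ft_torque': array([ 0.02583835, -0.01347742, -0.00802836]), 'finger_gap': 1.0062369164374947}
0.0187
side {'fovy': 49.909862753258366, 'cx': 273.50102347867113, 'cy': 216.8674924049151, 'rvec': array([ 2.14897268,  1.26767887, -0.45443597]), 'tvec': array([-0.28759118, -0.26657992,  1.44512559])}
top {'fovy': 46.575607560924325, 'cx': 286.7615169040697, 'cy': 210.9173600314778, 'rvec': array([ 2.13477286, -2.12897918,  0.19546837]), 'tvec': array([0.0445515 , 0.52808583, 1.4637875 ])}
```

View pics/side0.png

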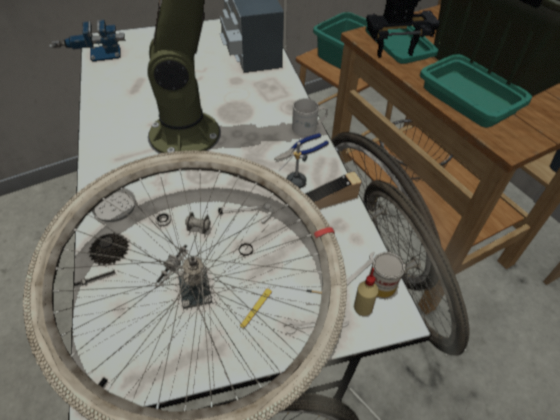

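View pics/top0.png

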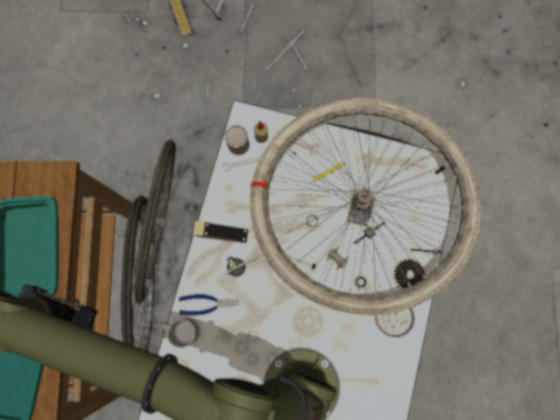

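```bash
cat > h.py <<'E'
from rig import monitor, grab_frame, camera_info, order, nets, env
import cv2, numpy as np
from scipy.spatial.transform import Rotation as R
def w2c(n):
    c=camera_info(n); return R.from_rotvec(c['rvec']).as_matrix(),np.array(c['tvec'],float),c
def toworld(n,p):
    M,t,c=w2c(n); return M.T@(np.array(p)-t)
def proj(n,P):
    M,t,c=w2c(n); f=210/np.tan(np.radians(c['fovy']/2)); q=M@np.array(P,float)+t
    return np.array([c['cx']+f*q[0]/q[2],c['cy']+f*q[1]/q[2]])
def ray(n,u,v,z):
    M,t,c=w2c(n); f=210/np.tan(np.radians(c['fovy']/2)); d=M.T@np.array([(u-c['cx'])/f,(v-c['cy'])/f,1]); o=-M.T@t
    return o+d*(z-o[2])/d[2]
def tri(u1,u2):
    A=[];b=[]
    for n,(u,v) in(("side",u1),("top",u2)):
        M,t,c=w2c(n); f=210/np.tan(np.radians(c['fovy']/2)); d=M.T@np.array([(u-c['cx'])/f,(v-c['cy'])/f,1]);d/=np.linalg.norm(d); o=-M.T@t
        P=np.eye(3)-np.outer(d,d);A.append(P);b.append(P@o)
    return np.linalg.lstsq(np.vstack(A),np.hstack(b),rcond=None)[0]
E
python3 - <<'E'
from h import *
for nm in ["wheel_hub","band","pointer_tip","gauge","chock","chock_heel","grease_tin","oil_bottle","pliers","tyre_lever","spanner","tyre_left"]:
  for n in("top","side"):
    try:
      for d in nets.look_for(n,nm)[:2]:
        P=toworld(n,d['at']); print(nm,n,round(d['confidence'],2),P.round(3),proj(n,P).round(0))
    except Exception as e: print(nm,n,e)
print(monitor.read_state()['time'])
E
```

```text
wheel_hub top 0.64 [ 0.528 -0.195  0.102] [367. 208.]
wheel_hub side 0.65 [ 0.587 -0.211  0.097] [188. 282.]
band top 0.6 [ 0.532 -0.192  0.104] [367. 206.]
band side 0.62 [ 0.598 -0.212  0.097] [189. 287.]
pointer_tip top 0.63 [0.358 0.2   0.024] [237. 266.]
pointer_tip side 0.95 [0.364 0.199 0.028] [296. 177.]
gauge top 0.8 [0.357 0.197 0.023] [238. 267.]
gauge side 0.66 [0.366 0.201 0.032] [297. 176.]
chock top 0.56 [0.462 0.253 0.056] [219. 232.]
chock top 0.26 [ 0.667 -0.08   0.009] [326. 171.]
chock side 0.62 [0.481 0.255 0.054] [336. 190.]
chock side 0.52 [ 0.588 -0.21   0.095] [188. 283.]
chock_heel top 0.6 [0.461 0.253 0.05 ] [219. 232.]
chock_heel side 0.71 [0.482 0.26  0.05 ] [338. 191.]
grease_tin top 0.78 [0.751 0.201 0.088] [237. 137.]
grease_tin side 0.64 [0.765 0.196 0.085] [388. 270.]
oil_bottle top 0.82 [0.775 0.126 0.092] [261. 130.]
oil_bottle side 0.82 [0.79  0.117 0.083] [366. 294.]
pliers top 0.76 [0.252 0.296 0.016] [205. 301.]
pliers side 0.71 [0.25  0.304 0.013] [306. 146.]
tyre_lever top 0.44 [ 0.665 -0.08   0.009] [326. 171.]
tyre_lever side 0.82 [ 0.668 -0.084  0.011] [258. 306.]
spanner top 0.45 [0.699 0.203 0.008] [238. 161.]
spanner side 0.7 [0.698 0.189 0.01 ] [362. 268.]
tyre_left top 0.57 [ 0.529 -0.19   0.107] [366. 207.]
tyre_left side 0.77 [ 0.592 -0.209  0.093] [190. 285.]
1.3
```

```bash
python3 - <<'E'
import cv2
a=cv2.imread('pics/side0.png')[110:330,240:430]; cv2.imwrite('pics/s0c.png',cv2.resize(a,None,fx=2.7,fy=2.7,interpolation=cv2.INTER_CUBIC))
a=cv2.imread('pics/top0.png')[100:320,160:400]; cv2.imwrite('pics/t0c.png',cv2.resize(a,None,fx=2.7,fy=2.7,interpolation=cv2.INTER_CUBIC))
E
```

```text
(no output)
```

View pics/s0c.png

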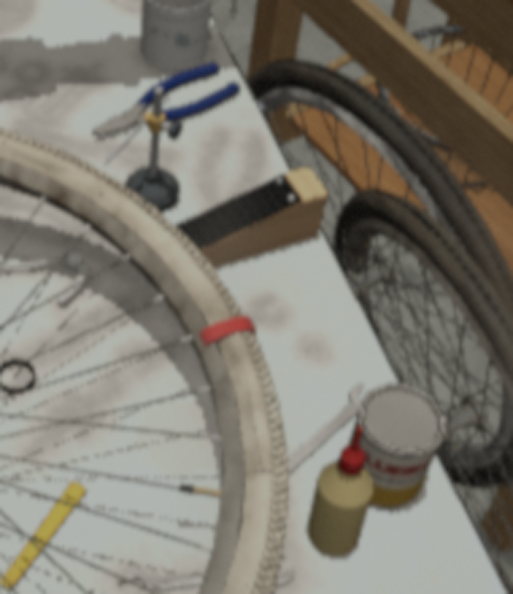

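View pics/t0c.png

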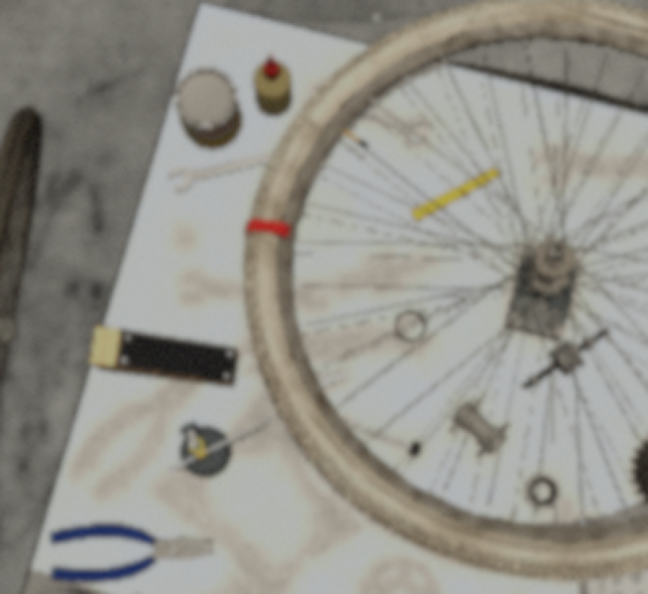

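```bash
python3 - <<'E'
from h import *
from scipy.optimize import least_squares
def ring(hub,r,th,dz=0):
    s=r/0.320
    return np.array([hub[0]+r*np.cos(th),hub[1]+r*np.sin(th),0.088+s*(-.0488*np.cos(th)-.012*np.sin(th))+dz])
# extract edges from top using radial gradient around guess
im=cv2.imread('pics/top0.png'); hsv=cv2.cvtColor(im,cv2.COLOR_BGR2HSV)
best=None
g=cv2.GaussianBlur(im,(0,0),1.2).astype(float)
lab=cv2.cvtColor(cv2.GaussianBlur(im,(0,0),1),cv2.COLOR_BGR2LAB).astype(float)
from scipy.ndimage import map_coordinates
def cost(hx,hy):
    s=0
    for th in np.linspace(0,2*np.pi,120,endpoint=False):
        a=[proj("top",ring((hx,hy),r,th)) for r in(.336,.349)]
        for c in(1,2,0):
            v=[map_coordinates(lab[:,:,c],[[p[1]],[p[0]]],order=1)[0] for p in a]
            s+=min(abs(v[0]-v[1]),25)
    return s
res=max(((cost(x,y),x,y) for x in np.arange(.55,.64,.005) for y in np.arange(-.26,-.15,.005)))
print(res)
x0,y0=res[1:]
res=max(((cost(x,y),x,y) for x in np.arange(x0-.005,x0+.006,.001) for y in np.arange(y0-.005,y0+.006,.001)))
print(res)
h=res[1:]
for n in("top","side"):
    o=cv2.resize(cv2.imread(f'pics/{n}0.png'),None,fx=1.4,fy=1.4)
    for th in np.linspace(0,2*np.pi,180):
        for r,c in((.342,(0,0,255)),(.297,(255,0,0))):
            p=proj(n,ring(h,r,th))*1.4; cv2.circle(o,tuple(int(q) for q in p),1,c,-1)
    p=proj(n,[h[0],h[1],.088])*1.4; cv2.circle(o,tuple(int(q) for q in p),3,(0,255,0),-1)
    cv2.imwrite(f'pics/fit_{n}.png',o)
b=tri((324.4,232.2),(259.6,184.4));print('bandtri',b, np.degrees(np.arctan2(b[1]-h[1],b[0]-h[0])),np.hypot(b[1]-h[1],b[0]-h[0]))
b=tri((333.7,230.4),(252.6,184));print('bandouter',b, np.degrees(np.arctan2(b[1]-h[1],b[0]-h[0])),np.hypot(b[1]-h[1],b[0]-h[0]))
for P in(ray("top",259.3,257.4,.104),ray("side",278.9,170.4,.104),tri((278.9,170.4),(259.3,257.4))):
    print('tip',P,np.degrees(np.arctan2(P[1]-h[1],P[0]-h[0])),np.hypot(P[1]-h[1],P[0]-h[0]))
for P in(ray("top",236,267,.01),):
    print('base',P,np.degrees(np.arctan2(P[1]-h[1],P[0]-h[0])),np.hypot(P[1]-h[1],P[0]-h[0]))
E
```

```text
Traceback (most recent call last):
  File "h.py", line 9, in proj
    M,t,c=w2c(n); f=210/np.tan(np.radians(c['fovy']/2)); q=M@np.array(P,float)+t
          ~~~^^^
  File "h.py", line 5, in w2c
    c=camera_info(n); return R.from_rotvec(c['rvec']).as_matrix(),np.array(c['tvec'],float),c
ValueError: time passes only in moves, steps and waits
```

```bash
python3 - <<'E'
s=open('h.py').read()
s=s.replace("def w2c(n):\n    c=camera_info(n); return","_C={}\ndef w2c(n):\n    if n not in _C: _C[n]=camera_info(n)\n    c=_C[n]; return")
s+='''
def ring(hub,r,th,dz=0):
    s=r/0.320
    return np.array([hub[0]+r*np.cos(th),hub[1]+r*np.sin(th),0.088+s*(-.0488*np.cos(th)-.012*np.sin(th))+dz])
'''
open('h.py','w').write(s)
E
cat > fit.py <<'E'
from h import *
im=cv2.imread('pics/top0.png')
lab=cv2.cvtColor(cv2.GaussianBlur(im,(0,0),1),cv2.COLOR_BGR2LAB).astype(float)
from scipy.ndimage import map_coordinates
TH=np.linspace(0,2*np.pi,120,endpoint=False)
M,t,c=w2c("top"); f=210/np.tan(np.radians(c['fovy']/2))
def pj(P): q=P@M.T+t; return c['cx']+f*q[:,0]/q[:,2],c['cy']+f*q[:,1]/q[:,2]
def cost(hx,hy):
    A=[pj(ring((hx,hy),r*np.ones(1),TH).T if 0 else np.stack([hx+r*np.cos(TH),hy+r*np.sin(TH),0.088+r/.32*(-.0488*np.cos(TH)-.012*np.sin(TH))],1)) for r in(.336,.349)]
    s=0
    for k in range(3):
        v=[map_coordinates(lab[:,:,k],[a[1],a[0]],order=1) for a in A]
        s+=np.minimum(abs(v[0]-v[1]),25).sum()
    return s
res=max(((cost(x,y),x,y) for x in np.arange(.50,.64,.005) for y in np.arange(-.26,-.15,.005)))
print(res)
x0,y0=res[1:]
res=max(((cost(x,y),x,y) for x in np.arange(x0-.005,x0+.006,.001) for y in np.arange(y0-.005,y0+.006,.001)))
print(res)
h=res[1:]
for n in("top","side"):
    o=cv2.resize(cv2.imread(f'pics/{n}0.png'),None,fx=1.4,fy=1.4)
    for th in np.linspace(0,2*np.pi,180):
        for r,cc in((.342,(0,0,255)),(.297,(255,0,0))):
            p=proj(n,ring(h,r,th))*1.4; cv2.circle(o,tuple(int(q) for q in p),1,cc,-1)
    p=proj(n,[h[0],h[1],.088])*1.4; cv2.circle(o,tuple(int(q) for q in p),3,(0,255,0),-1)
    cv2.imwrite(f'pics/fit_{n}.png',o)
b=tri((324.4,232.2),(259.6,184.4));print('bandtri',b, np.degrees(np.arctan2(b[1]-h[1],b[0]-h[0])),np.hypot(b[1]-h[1],b[0]-h[0]))
b=tri((333.7,230.4),(252.6,184));print('bandouter',b, np.degrees(np.arctan2(b[1]-h[1],b[0]-h[0])),np.hypot(b[1]-h[1],b[0]-h[0]))
for P in(ray("top",259.3,257.4,.104),ray("side",278.9,170.4,.104),tri((278.9,170.4),(259.3,257.4))):
    print('tip',P,np.degrees(np.arctan2(P[1]-h[1],P[0]-h[0])),np.hypot(P[1]-h[1],P[0]-h[0]))
for P in(ray("top",236,267,.01),):
    print('base',P,np.degrees(np.arctan2(P[1]-h[1],P[0]-h[0])),np.hypot(P[1]-h[1],P[0]-h[0]))
E
python3 fit.py
```

```text
(np.float64(3389.5420954553224), np.float64(0.56), np.float64(-0.18499999999999994))
(np.float64(3416.2584465431933), np.float64(0.56), np.float64(-0.18399999999999994))
bandtri [0.60418956 0.13051457 0.08246887] 82.00224786076376 0.31760373317837315
bandouter [0.60725855 0.15368258 0.07851803] 82.03322104887654 0.3409734562041041
tip [0.37932733 0.12637868 0.104     ] 120.20385578954756 0.3591344261625521
tip [0.38621583 0.12959355 0.104     ] 118.99391030389128 0.35852733641634954
tip [0.3810112  0.12925908 0.09939027] 119.74262157104286 0.36078836588037105
base [0.35702735 0.20305379 0.01      ] 117.67270735487948 0.4370452254101586
```

View pics/fit_top.png

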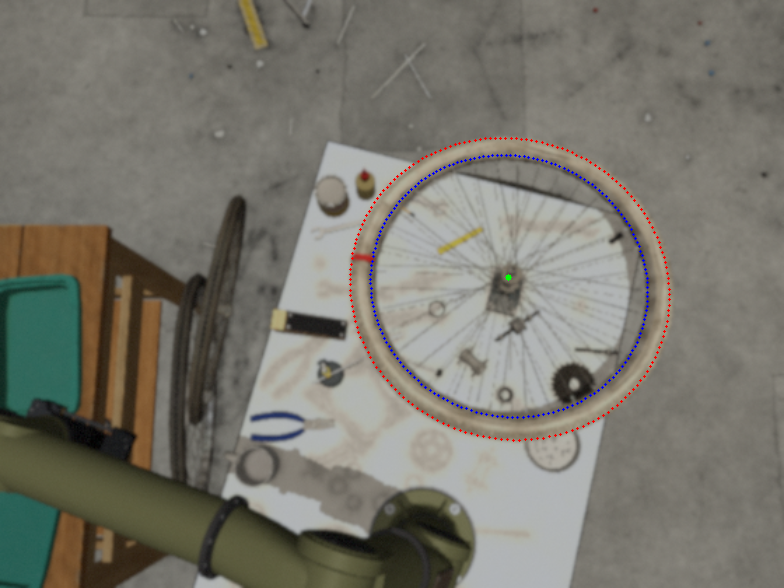

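View pics/fit_side.png

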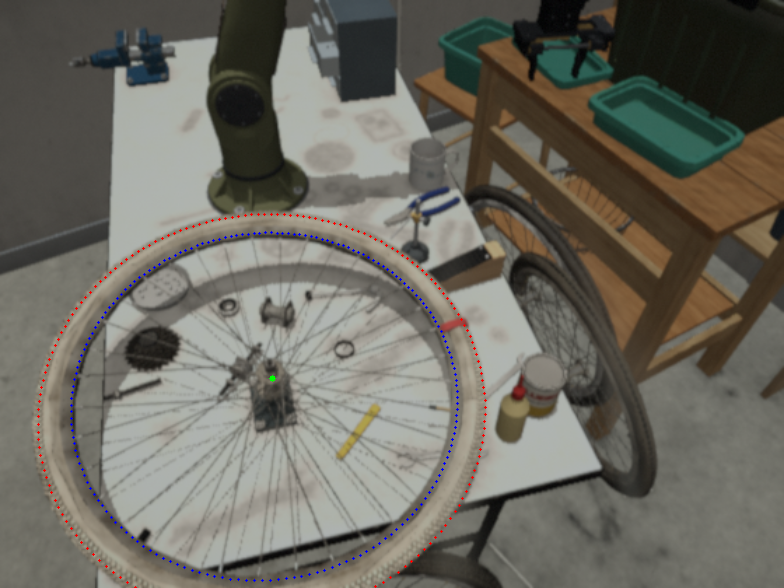

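```bash
python3 - <<'E'
import cv2
a=cv2.imread('pics/side0.png')[160:220,295:370]; cv2.imwrite('pics/s0d.png',cv2.resize(a,None,fx=8,fy=8,interpolation=cv2.INTER_CUBIC))
a=cv2.imread('pics/top0.png')[210:280,185:275]; cv2.imwrite('pics/t0d.png',cv2.resize(a,None,fx=8,fy=8,interpolation=cv2.INTER_CUBIC))
E
```

```text
(no output)
```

View pics/s0d.png

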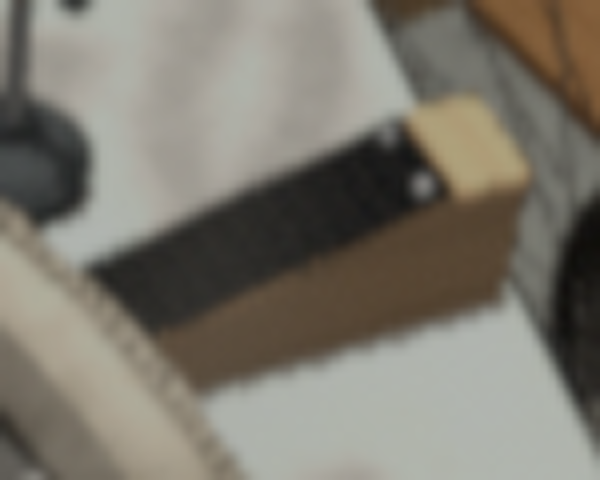

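View pics/t0d.png

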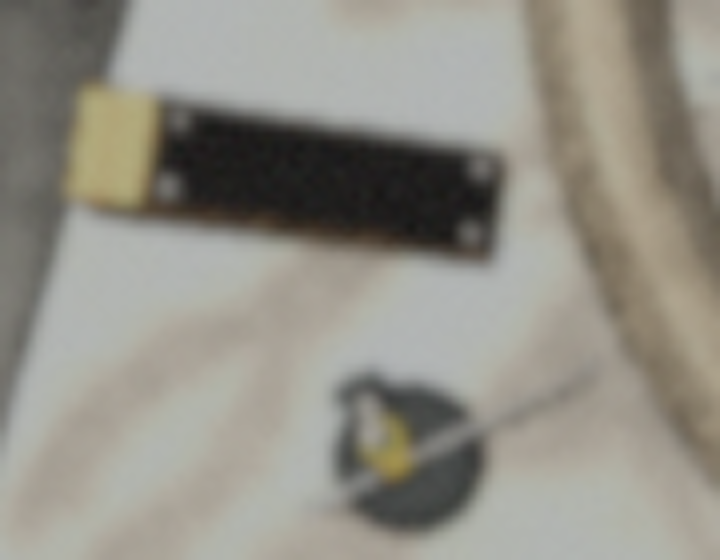

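```bash
cat >> h.py <<'E'
from scipy.optimize import least_squares
def fitchock(obs,x0):
    def P(q,c):
        cs,sn=np.cos(q[2]),np.sin(q[2]); return [q[0]+cs*c[0]-sn*c[1],q[1]+sn*c[0]+cs*c[1],c[2]]
    def f(q): return np.concatenate([proj(n,P(q,c))-np.array(u) for n,u,c in obs])
    r=least_squares(f,x0,loss='soft_l1'); return r.x,r.fun.reshape(-1,2)
HUB=np.array([.56,-.184])
def pol(p): d=np.array(p[:2])-HUB; return np.degrees(np.arctan2(d[1],d[0])),np.hypot(*d)
E
python3 - <<'E'
from h import *
T=lambda a,b:((a+.5)/8-.5+185,(b+.5)/8-.5+210)
S=lambda a,b:((a+.5)/8-.5+295,(b+.5)/8-.5+160)
h=.0665
obs=[("top",T(80,90),(-.08,.022,h)),("top",T(68,205),(-.08,-.022,h)),("top",T(162,98),(-.05,.022,h)),("top",T(150,207),(-.05,-.022,h)),("top",T(505,155),(.08,.022,.034)),("top",T(494,250),(.08,-.022,.034)),
("side",S(410,108),(-.05,-.022,h)),("side",S(450,195),(-.05,.022,h)),("side",S(487,97),(-.08,-.022,h)),("side",S(528,175),(-.08,.022,h)),("side",S(503,297),(-.08,.022,0))]
q,r=fitchock(obs,[.465,.25,-1.5]); print(q,np.degrees(q[2])); print(r.round(1))
c,s=np.cos(q[2]),np.sin(q[2])
heel=q[:2]-.055*np.array([c,s]);nose=q[:2]+.08*np.array([c,s])
print('heel',heel,pol(heel),'nose',nose,pol(nose),'org',pol(q))
t=ray("top",*T(600,368),.104);print('tip',t,pol(t)); t2=ray("top",*T(470,437),.104); print(t2,pol(t2))
for nm,p in dict(tin=(.758,.198),bot=(.782,.121)).items(): print(nm,pol(p))
m=monitor.read_state(); M=R.from_quat(m['ee_rot']).as_matrix(); print(M.round(3))
E
```

```text
[ 0.46331466  0.24801593 -1.68822668] -96.7282638180972
[[ 0.5 -0.5]
 [-0.2 -0.6]
 [ 0.  -0.3]
 [-0.7  0.3]
 [ 0.3 -0.9]
 [-0.2  1.3]
 [-2.1  0.1]
 [ 0.6 -0.1]
 [-2.1 -1.4]
 [ 0.7 -0.6]
 [ 0.1  0.8]]
heel [0.46975849 0.30263715] (np.float64(100.50553693388619), np.float64(0.4949335741914094)) nose [0.4539418 0.1685669] (np.float64(106.74219203246501), np.float64(0.3681735416314658)) org (np.float64(102.61494720970015), np.float64(0.44270286038958107))
tip [0.3847018  0.12567514 0.104     ] (np.float64(119.51295408925223), np.float64(0.35584849053397183))
[0.35942327 0.17277013 0.104     ] (np.float64(119.34476320540203), np.float64(0.4092871216018264))
tin (np.float64(62.6011813677856), np.float64(0.43026503460076787))
bot (np.float64(53.95029343360178), np.float64(0.37723865125408346))
[[ 0.937  0.     0.35 ]
 [-0.35   0.     0.937]
 [ 0.    -1.     0.   ]]
```

```bash
cat >> h.py <<'E'
def delta(pos,zbear):
    """tool-frame shift and turn to reach TCP pos with tool down, tool z axis at bearing zbear deg"""
    m=monitor.read_state(); M=R.from_quat(m['ee_rot']).as_matrix(); b=np.radians(zbear)
    Z=np.array([np.cos(b),np.sin(b),0]);Y=np.array([0,0,-1.]);X=np.cross(Y,Z)
    D=np.stack([X,Y,Z],1)
    print('t',round(float(m['time']),2),'d',(M.T@(np.array(pos)-m['position'])).round(4),'turn',R.from_matrix(M.T@D).as_rotvec().round(4),'F',m['wrist_force'].round(1),'gap',round(float(m['finger_gap']),2))
def wp(bear,r,z): b=np.radians(bear); return [HUB[0]+r*np.cos(b),HUB[1]+r*np.sin(b),z]
E
python3 -c "
from h import *
print(wp(73,.32,.18)); delta(wp(73,.32,.18),73)"
```

```text
[np.float64(0.6535589455112758), np.float64(0.12201752190817133), 0.18]
t 1.3 d [ 0.5694  0.0426 -0.3069] turn [-0.0001 -0.061   0.0001] F [-0.   1.2  0.3] gap 1.0
```

>>> {"api": "send_rows", "payload": {"motion": [{"delta_pos": [0.044,0,-0.0237],"turn": [0,0,0],"gripper": 0.087},{"delta_pos": [0.088,0,-0.0474],"turn": [0,0,0],"gripper": 0.087},{"delta_pos": [0.132,0,-0.071],"turn": [0,0,0],"gripper": 0.087},{"delta_pos": [0.176,0,-0.095],"turn": [0,-0.03,0],"gripper": 0.087},{"delta_pos": [0.22,0,-0.1186],"turn": [0,-0.061,0],"gripper": 0.087}]}}

```text
time: 1.8
position: [0.3933, 0.4191, 0.2229]
ee_rot: [-0.699, 0.104, -0.104, 0.7]
wrist_force: [0.5, 0.8, -0.1]
finger_gap: 0.998
```

```bash
python3 -c "
from h import *
delta(wp(73,.32,.22),73)"
```

```text
t 1.8 d [ 0.3355  0.0028 -0.2085] turn [-0.0007  0.0014  0.0003] F [ 0.5  0.8 -0.1] gap 1.0
```

>>> {"api": "send_rows", "payload": {"motion": [{"delta_pos": [0.042,0,-0.026],"turn": [0,0,0],"gripper": 0.087},{"delta_pos": [0.084,0,-0.052],"turn": [0,0,0],"gripper": 0.087},{"delta_pos": [0.126,0,-0.078],"turn": [0,0,0],"gripper": 0.087},{"delta_pos": [0.168,0,-0.104],"turn": [0,0,0],"gripper": 0.087},{"delta_pos": [0.21,0,-0.13],"turn": [0,0,0],"gripper": 0.087}]}}

```text
time: 2.3
position: [0.5561, 0.2335, 0.223]
ee_rot: [-0.699, 0.104, -0.105, 0.7]
wrist_force: [0.3, 1.0, 0.2]
finger_gap: 0.993
```

```bash
python3 -c "
from h import *
delta(wp(73,.32,.22),73)"
```

```text
t 2.3 d [ 0.1258  0.003  -0.0781] turn [-0.0008  0.0001  0.0005] F [0.3 1.  0.2] gap 0.99
```

>>> {"api": "send_rows", "payload": {"motion": [{"delta_pos": [0.042,0,-0.026],"turn": [0,0,0],"gripper": 0.087},{"delta_pos": [0.084,0,-0.052],"turn": [0,0,0],"gripper": 0.087},{"delta_pos": [0.12,0,-0.074],"turn": [0,0,0],"gripper": 0.087},{"delta_pos": [0.12,0,-0.074],"turn": [0,0,0],"gripper": 0.087},{"delta_pos": [0.12,0,-0.074],"turn": [0,0,0],"gripper": 0.087}]}}

```text
time: 2.8
position: [0.6485, 0.1278, 0.2222]
ee_rot: [0.699, -0.106, 0.105, -0.699]
wrist_force: [-0.9, 0.0, -1.1]
finger_gap: 1.002
```

```bash
python3 -c "
from h import *
delta(wp(73,.32,.10),73)
for n in('top','side'): cv2.imwrite(f'pics/{n}1.png',cv2.resize(grab_frame(n)[:,:,::-1],None,fx=1.4,fy=1.4))"
```

```text
t 2.8 d [ 0.0066  0.1222 -0.004 ] turn [ 0.0003 -0.0029 -0.0005] F [-0.9  0.  -1.1] gap 1.0
```

View pics/side1.png

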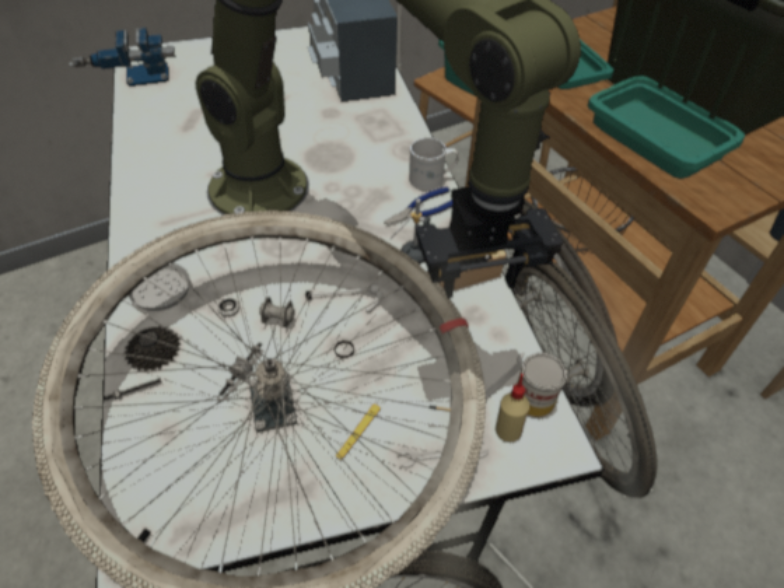

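View pics/top1.png

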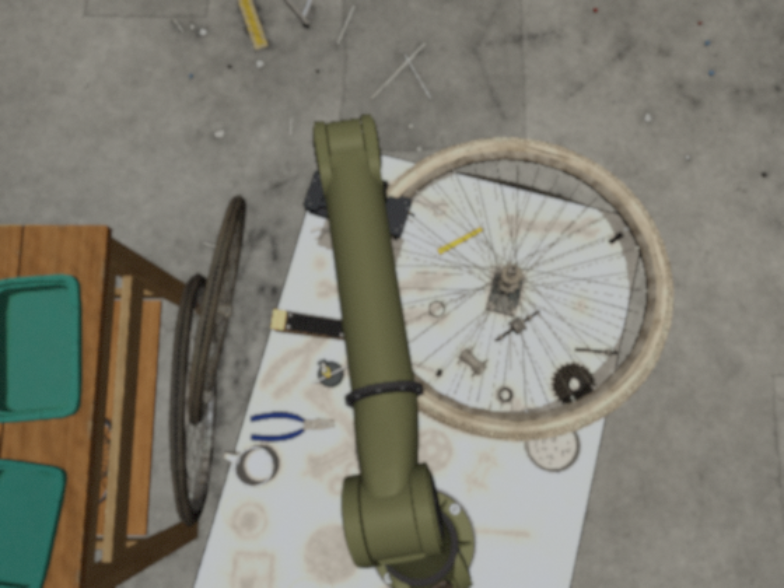

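>>> {"api": "send_rows", "payload": {"motion": [{"delta_pos": [0.0065,0.03,-0.004],"turn": [0,-0.003,0],"gripper": 0.087},{"delta_pos": [0.0065,0.07,-0.004],"turn": [0,-0.003,0],"gripper": 0.087},{"delta_pos": [0.0065,0.11,-0.004],"turn": [0,-0.003,0],"gripper": 0.087},{"delta_pos": [0.0065,0.11,-0.004],"turn": [0,-0.003,0],"gripper": 0.087},{"delta_pos": [0.0065,0.11,-0.004],"turn": [0,-0.003,0],"gripper": 0.087}]}}

```text
time: 3.4
position: [0.6525, 0.1252, 0.113]
ee_rot: [-0.699, 0.103, -0.102, 0.7]
wrist_force: [0.7, -0.0, 0.1]
finger_gap: 0.999
```

```bash
python3 -c "
from h import *
delta(wp(73,.32,.045),73)
for n in('side',): cv2.imwrite(f'pics/{n}2.png',cv2.resize(grab_frame(n)[100:350,250:480,::-1],None,fx=2.4,fy=2.4))"
```

```text
t 3.4 d [ 0.002   0.068  -0.0027] turn [-0.0002  0.0053 -0.0009] F [ 0.7 -0.   0.1] gap 1.0
```

View pics/side2.png

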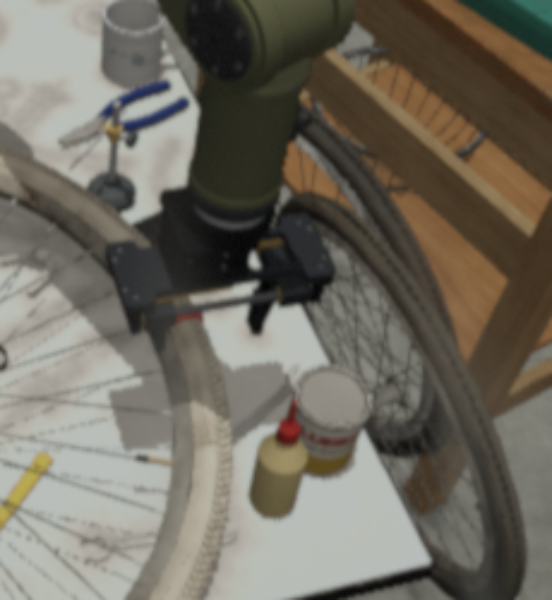

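>>> {"api": "send_rows", "payload": {"motion": [{"delta_pos": [0.002,0.02,-0.003],"turn": [0,0.004,0],"gripper": 0.087},{"delta_pos": [0.002,0.045,-0.003],"turn": [0,0.004,0],"gripper": 0.087},{"delta_pos": [0.002,0.068,-0.003],"turn": [0,0.004,0],"gripper": 0.087},{"delta_pos": [0.002,0.068,-0.003],"turn": [0,0.004,0],"gripper": 0.087},{"delta_pos": [0.002,0.068,-0.003],"turn": [0,0.004,0],"gripper": 0.087}]}}

```text
time: 3.95
position: [0.6556, 0.1207, 0.0471]
ee_rot: [-0.699, 0.104, -0.106, 0.7]
wrist_force: [0.6, 0.3, 0.3]
finger_gap: 1.002
```

```bash
python3 -c "
from h import *
delta(wp(73,.32,.045),73)
for n in('side',): cv2.imwrite(f'pics/{n}3.png',cv2.resize(grab_frame(n)[100:350,250:480,::-1],None,fx=2.4,fy=2.4))"
```

```text
t 3.95 d [-0.0024  0.0021  0.0007] turn [-0.0018 -0.0005  0.0027] F [0.6 0.3 0.3] gap 1.0
```

View pics/side3.png

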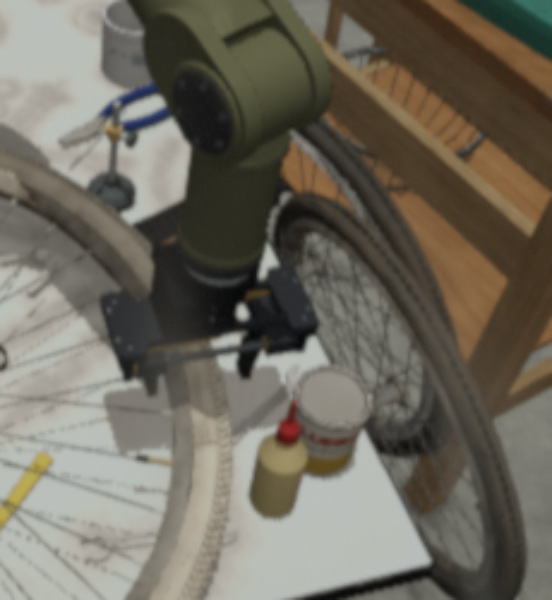

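>>> {"api": "send_rows", "payload": {"motion": [{"delta_pos": [0,0,0],"turn": [0,0,0],"gripper": 0.03},{"delta_pos": [0,0,0],"turn": [0,0,0],"gripper": 0.03},{"delta_pos": [0,0,0],"turn": [0,0,0],"gripper": 0.03},{"delta_pos": [0,0,0],"turn": [0,0,0],"gripper": 0.03},{"delta_pos": [0,0,0],"turn": [0,0,0],"gripper": 0.03}], "newtons": 8}}

```text
time: 4.5
position: [0.6542, 0.12, 0.0447]
ee_rot: [-0.699, 0.105, -0.105, 0.699]
wrist_force: [-0.2, 0.2, -0.4]
finger_gap: 0.631
```

>>> {"api": "send_rows", "payload": {"motion": [{"delta_pos": [0,0,0],"turn": [0,0,0],"gripper": 0.03},{"delta_pos": [0,0,0],"turn": [0,0,0],"gripper": 0.03},{"delta_pos": [0,0,0],"turn": [0,0,0],"gripper": 0.03}]}}

```text
time: 4.8
position: [0.6538, 0.1157, 0.0444]
ee_rot: [0.701, -0.106, 0.105, -0.697]
wrist_force: [-1.7, -6.2, 1.5]
finger_gap: 0.523
```

```bash
python3 - <<'E'
from h import *
m=monitor.read_state(); print(m['position'],pol(m['position']),m['finger_gap'],m['wrist_force'])
# arc rows relative to present pose
M=R.from_quat(m['ee_rot']).as_matrix()
p0=m['position']; th0,r0=pol(p0)
Yax=M[:,1]
for k in range(0,39,2):
    th=np.radians(th0+min(k,37.4)); s=1
    h=lambda t:.088-.0488*np.cos(t)-.012*np.sin(t)
    p=np.array([HUB[0]+r0*np.cos(th),HUB[1]+r0*np.sin(th),p0[2]+h(th)-h(np.radians(th0))])
    print(k,(M.T@(p-p0)).round(4),-round(float(np.radians(min(k,37.4))),4))
E
```

```text
[0.65379177 0.11567384 0.04437461] (np.float64(72.62094958321981), np.float64(0.3140084446070977)) 0.5226889773228142 [-1.73564859 -6.17921577  1.54786714]
0 [ 0.  0. -0.] -0.0
2 [-0.011  -0.0015 -0.0002] -0.0349
4 [-0.0219 -0.0031 -0.0007] -0.0698
6 [-0.0328 -0.0046 -0.0016] -0.1047
8 [-0.0437 -0.0062 -0.0029] -0.1396
10 [-0.0545 -0.0078 -0.0046] -0.1745
12 [-0.0653 -0.0095 -0.0067] -0.2094
14 [-0.076  -0.0111 -0.0091] -0.2443
16 [-0.0866 -0.0128 -0.0119] -0.2793
18 [-0.0971 -0.0145 -0.0151] -0.3142
20 [-0.1075 -0.0162 -0.0187] -0.3491
22 [-0.1177 -0.0179 -0.0226] -0.384
24 [-0.1278 -0.0196 -0.0268] -0.4189
26 [-0.1378 -0.0213 -0.0314] -0.4538
28 [-0.1475 -0.023  -0.0364] -0.4887
30 [-0.1571 -0.0248 -0.0417] -0.5236
32 [-0.1666 -0.0265 -0.0473] -0.5585
34 [-0.1758 -0.0282 -0.0533] -0.5934
36 [-0.1848 -0.0299 -0.0595] -0.6283
38 [-0.1909 -0.0311 -0.0641] -0.6528
```

>>> {"api": "send_rows", "payload": {"motion": [{"delta_pos": [0,0,-0.003],"turn": [0,0,0],"gripper": 0.03},{"delta_pos": [0,0,-0.005],"turn": [0,0,0],"gripper": 0.03},{"delta_pos": [0,0,-0.005],"turn": [0,0,0],"gripper": 0.03}]}}

```text
time: 5.1
position: [0.6526, 0.1161, 0.0445]
ee_rot: [-0.699, 0.105, -0.105, 0.7]
wrist_force: [0.7, 0.4, 0.7]
finger_gap: 0.528
```

```bash
python3 - <<'E'
from h import *
m=monitor.read_state(); print(m['position'],pol(m['position']),m['finger_gap'],m['wrist_force'])
E
```

```text
[0.6525664  0.11607718 0.04451634] (np.float64(72.85629770906242), np.float64(0.31403001720835605)) 0.5278512053900964 [0.70882353 0.37145293 0.69120604]
```

>>> {"api": "send_rows", "payload": {"motion": [{"delta_pos": [-0.007,-0.001,-0.0001],"turn": [0,-0.0218,0],"gripper": 0.03},{"delta_pos": [-0.0209,-0.003,-0.0007],"turn": [0,-0.0654,0],"gripper": 0.03},{"delta_pos": [-0.0348,-0.005,-0.0019],"turn": [0,-0.1091,0],"gripper": 0.03},{"delta_pos": [-0.0486,-0.007,-0.0037],"turn": [0,-0.1527,0],"gripper": 0.03},{"delta_pos": [-0.0555,-0.008,-0.0048],"turn": [0,-0.1745,0],"gripper": 0.03}]}}

```text
time: 5.6
position: [0.5966, 0.1285, 0.053]
ee_rot: [-0.705, 0.043, -0.042, 0.706]
wrist_force: [0.4, 2.6, -1.4]
finger_gap: 0.521
```

```bash
python3 - <<'E'
from h import *
m=monitor.read_state(); print(m['position'],pol(m['position']),m['finger_gap'],m['wrist_force'],m['ft_torque'])
M=R.from_quat(m['ee_rot']).as_matrix(); print(M.round(3))
for n in('side',): cv2.imwrite(f'pics/{n}4.png',cv2.resize(grab_frame(n)[100:350,250:480,::-1],None,fx=2.4,fy=2.4))
E
```

```text
[0.59664647 0.12849338 0.05296772] (np.float64(83.31140601495021), np.float64(0.3146348269362404)) 0.5209138142559823 [ 0.35511068  2.55718456 -1.41224698] [ 0.56836162 -0.10348709 -0.0620456 ]
[[ 0.993 -0.001  0.12 ]
 [-0.12   0.002  0.993]
 [-0.001 -1.     0.001]]
```

View pics/side4.png

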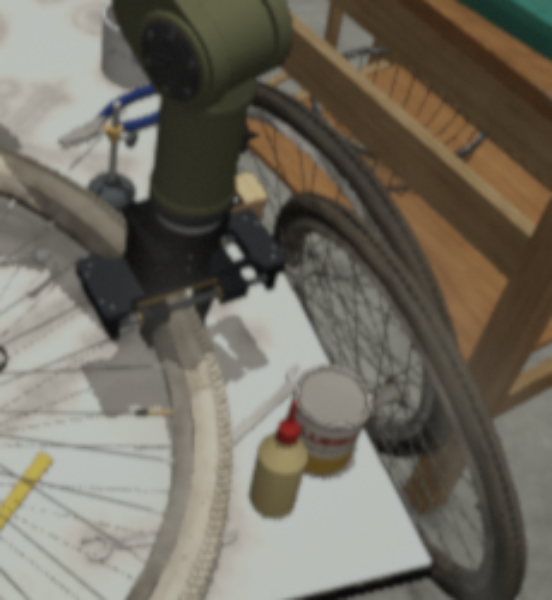

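>>> {"api": "send_rows", "payload": {"motion": [{"delta_pos": [-0.0111,-0.0015,-0.0002],"turn": [0,-0.035,0],"gripper": 0.03},{"delta_pos": [-0.025,-0.0035,-0.0009],"turn": [0,-0.0785,0],"gripper": 0.03},{"delta_pos": [-0.039,-0.0057,-0.0023],"turn": [0,-0.122,0],"gripper": 0.03},{"delta_pos": [-0.0527,-0.0079,-0.0043],"turn": [0,-0.166,0],"gripper": 0.03},{"delta_pos": [-0.0665,-0.0101,-0.0069],"turn": [0,-0.2094,0],"gripper": 0.03}]}}

```text
time: 6.15
position: [0.5315, 0.13, 0.0635]
ee_rot: [-0.706, -0.032, 0.031, 0.707]
wrist_force: [0.2, 4.7, 2.6]
finger_gap: 0.522
```

```bash
python3 - <<'E'
from h import *
m=monitor.read_state(); print(m['position'],pol(m['position']),m['finger_gap'],m['wrist_force'],m['ft_torque'])
M=R.from_quat(m['ee_rot']).as_matrix(); print(M.round(3))
for n in('side',): cv2.imwrite(f'pics/{n}5.png',cv2.resize(grab_frame(n)[100:350,250:480,::-1],None,fx=2.4,fy=2.4))
E
```

```text
[0.53154087 0.13001909 0.06346886] (np.float64(95.1784929381713), np.float64(0.3153060633298946)) 0.5221064698466358 [0.22217127 4.71296556 2.64990797] [ 1.12456122  0.02382714 -0.00395948]
[[ 0.996  0.002 -0.089]
 [ 0.089  0.002  0.996]
 [ 0.002 -1.     0.002]]
```

View pics/side5.png

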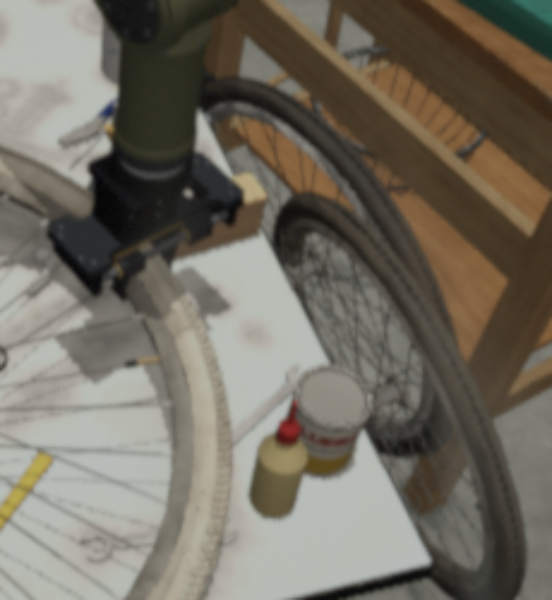

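>>> {"api": "send_rows", "payload": {"motion": [{"delta_pos": [-0.0139,-0.002,0.0017],"turn": [0,-0.0436,0],"gripper": 0.03},{"delta_pos": [-0.0278,-0.0042,0.0008],"turn": [0,-0.0873,0],"gripper": 0.03},{"delta_pos": [-0.0417,-0.0065,-0.0007],"turn": [0,-0.131,0],"gripper": 0.03},{"delta_pos": [-0.0555,-0.0088,-0.0028],"turn": [0,-0.1745,0],"gripper": 0.03},{"delta_pos": [-0.0664,-0.0105,-0.005],"turn": [0,-0.2094,0],"gripper": 0.03}]}}

```text
time: 6.7
position: [0.4652, 0.1173, 0.0735]
ee_rot: [-0.699, -0.105, 0.105, 0.699]
wrist_force: [0.1, 1.3, -0.3]
finger_gap: 0.524
```

```bash
sed -i 's/^HUB=.*/HUB=np.array([.56,-.188])/' h.py; python3 - <<'E'
from h import *
m=monitor.read_state(); print(m['position'],pol(m['position']),m['finger_gap'],m['wrist_force'],m['ft_torque'])
M=R.from_quat(m['ee_rot']).as_matrix(); print(M.round(3))
for n in('side','top'): cv2.imwrite(f'pics/{n}6.png',cv2.resize(grab_frame(n)[100:350,220:480,::-1],None,fx=2.4,fy=2.4))
E
```

```text
[0.46518105 0.11728815 0.07348008] (np.float64(107.25418667352793), np.float64(0.3196740376510091)) 0.5243520730530987 [ 0.06734062  1.29010307 -0.33701212] [0.51088924 0.05074207 0.01359497]
[[ 0.956  0.    -0.293]
 [ 0.293  0.     0.956]
 [ 0.    -1.     0.   ]]
```

View pics/side6.png

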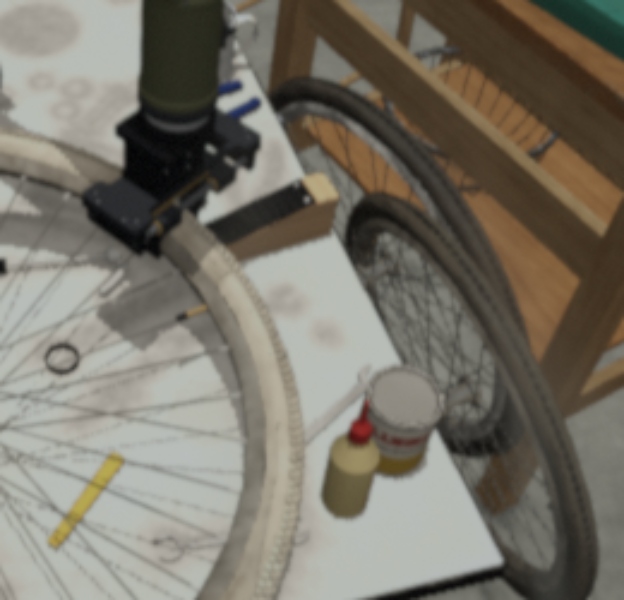

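View pics/top6.png

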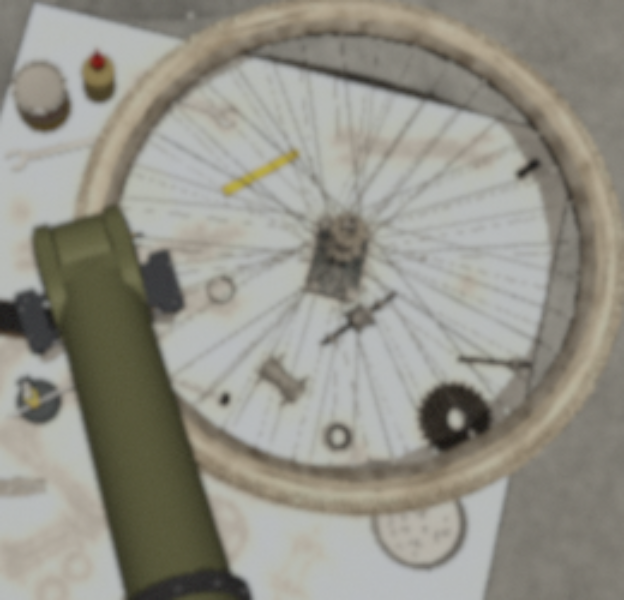

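>>> {"api": "send_rows", "payload": {"motion": [{"delta_pos": [-0.009,-0.001,-0.0003],"turn": [0,-0.028,0],"gripper": 0.03},{"delta_pos": [-0.014,-0.002,-0.0006],"turn": [0,-0.044,0],"gripper": 0.03},{"delta_pos": [-0.017,-0.003,-0.0008],"turn": [0,-0.054,0],"gripper": 0.03},{"delta_pos": [-0.017,-0.003,-0.0008],"turn": [0,-0.054,0],"gripper": 0.03},{"delta_pos": [-0.017,-0.003,-0.0008],"turn": [0,-0.054,0],"gripper": 0.03}]}}

```text
time: 7.3
position: [0.4494, 0.1119, 0.0759]
ee_rot: [-0.696, -0.123, 0.123, 0.696]
wrist_force: [-1.2, 2.5, -0.9]
finger_gap: 0.519
```

```bash
python3 - <<'E'
from h import *
m=monitor.read_state(); print(m['position'],pol(m['position']),m['finger_gap'],m['wrist_force'],m['ft_torque'])
M=R.from_quat(m['ee_rot']).as_matrix(); print(M.round(3))
for n in('side','top'): cv2.imwrite(f'pics/{n}7.png',cv2.resize(grab_frame(n)[100:350,160:420,::-1],None,fx=2.4,fy=2.4))
E
```

```text
[0.44940145 0.11194406 0.07586735] (np.float64(110.24047339646116), np.float64(0.3196849640356312)) 0.518951486416209 [-1.17686921  2.47119859 -0.89029546] [ 0.76637931  0.27886168 -0.036708  ]
[[ 0.94  -0.    -0.342]
 [ 0.342  0.     0.94 ]
 [-0.    -1.     0.   ]]
```

View pics/side7.png

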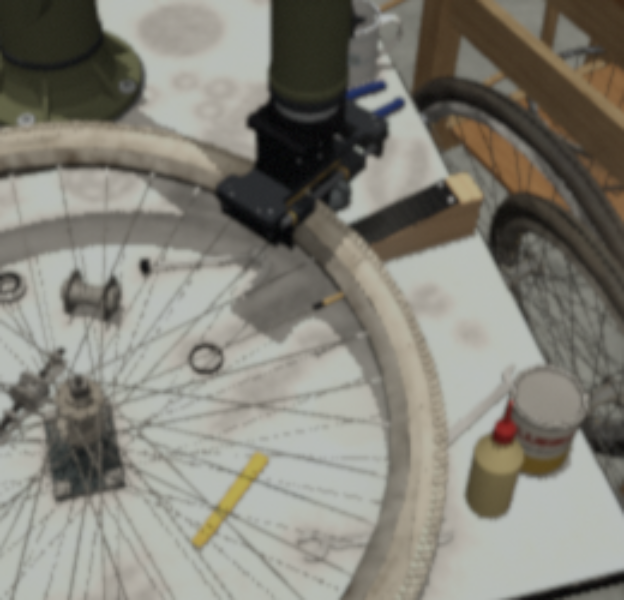

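View pics/top7.png

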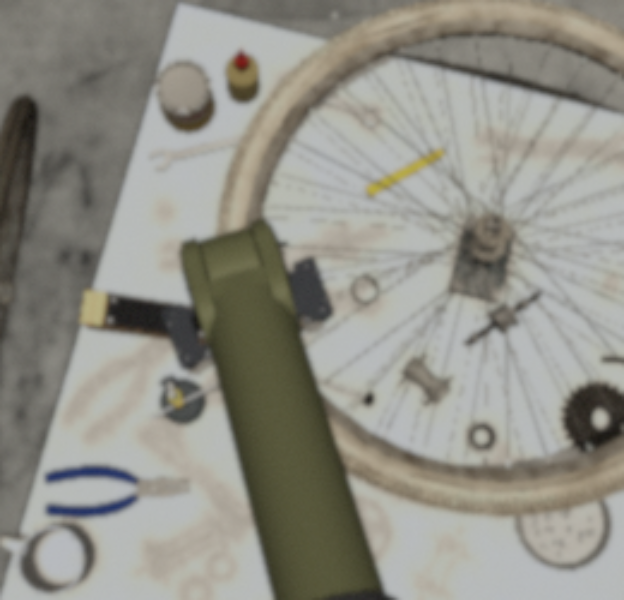

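>>> {"api": "send_rows", "payload": {"motion": [{"delta_pos": [0,0,0],"turn": [0,0,0],"gripper": 0.08},{"delta_pos": [0,0,0],"turn": [0,0,0],"gripper": 0.08},{"delta_pos": [0,0,0],"turn": [0,0,0],"gripper": 0.08},{"delta_pos": [0,0,0],"turn": [0,0,0],"gripper": 0.08},{"delta_pos": [0,0,0],"turn": [0,0,0],"gripper": 0.08}]}}

```text
time: 7.9
position: [0.4498, 0.1116, 0.0762]
ee_rot: [0.696, 0.123, -0.123, -0.696]
wrist_force: [0.0, 0.8, 0.9]
finger_gap: 0.871
```

>>> {"api": "send_rows", "payload": {"motion": [{"delta_pos": [0,-0.01,0],"turn": [0,0,0],"gripper": 0.08},{"delta_pos": [0,-0.05,0],"turn": [0,0,0],"gripper": 0.08},{"delta_pos": [0,-0.09,0],"turn": [0,0,0],"gripper": 0.08},{"delta_pos": [0.02,-0.12,0],"turn": [0,0,0],"gripper": 0.08},{"delta_pos": [0.05,-0.12,0.02],"turn": [0,0,0],"gripper": 0.08}]}}

```text
time: 8.4
position: [0.4937, 0.1458, 0.2027]
ee_rot: [-0.696, -0.125, 0.117, 0.697]
wrist_force: [1.4, -0.3, 0.6]
finger_gap: 0.919
```

```bash
python3 - <<'E'
from h import *
m=monitor.read_state(); print(m['position'],pol(m['position']),m['finger_gap'],m['wrist_force'],m['ft_torque'])
for n in('side','top'): 
    im=grab_frame(n);cv2.imwrite(f'pics/{n}8r.png',im[:,:,::-1]);cv2.imwrite(f'pics/{n}8.png',cv2.resize(im[100:350,160:420,::-1],None,fx=2.4,fy=2.4))
E
```

```text
[0.49370721 0.14581175 0.20273516] (np.float64(101.23241545330013), np.float64(0.34033074910173433)) 0.9193509635547217 [ 1.36430572 -0.30635674  0.61591287] [ 0.05529447 -0.05159556 -0.00804939]
```

View pics/side8.png

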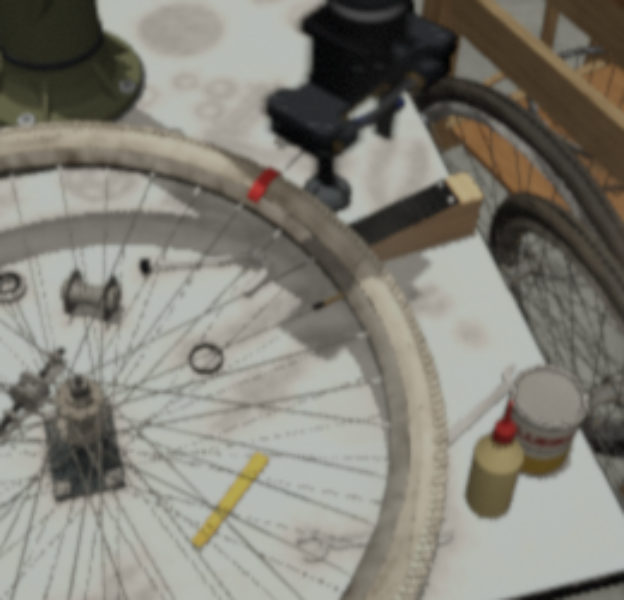

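View pics/top8.png

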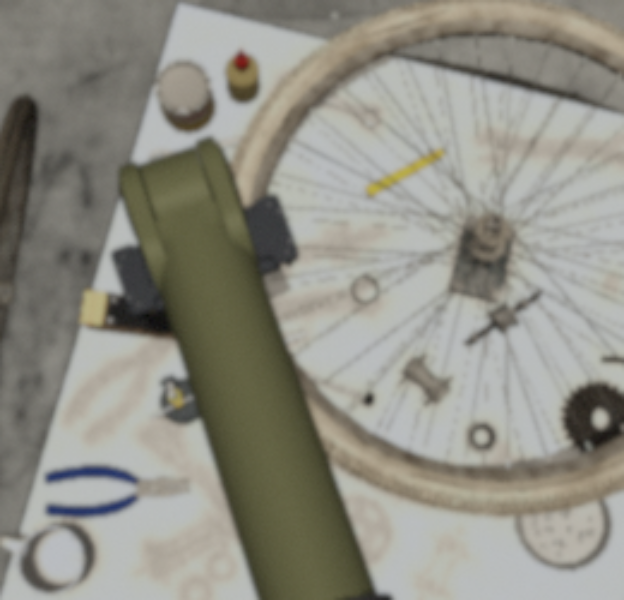

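```bash
python3 - <<'E'
from h import *
m=monitor.read_state(); print(m['joint_positions'].round(2))
delta([.47,.3026,.20],173.3)
a=cv2.imread('pics/side8r.png')[140:220,240:320];cv2.imwrite('pics/s8z.png',cv2.resize(a,None,fx=7,fy=7,interpolation=cv2.INTER_CUBIC))
b=np.radians(119.3)
print(proj('side',[HUB[0]+.358*np.cos(b),HUB[1]+.358*np.sin(b),.104]),proj('side',[HUB[0]+.44*np.cos(b),HUB[1]+.44*np.sin(b),.104]))
for bb in(117,119.3,121): print(bb,proj('side',ring(HUB,.345,np.radians(bb))))
E
```

```text
[-0.51  0.04  0.17  1.83 -0.01  1.27  1.58]
t 8.5 d [ 0.0316 -0.0015  0.149 ] turn [ 0.0015 -1.1005  0.0052] F [ 0.1  1.  -1.1] gap 0.92
[276.85531256 170.75495812] [292.43909165 153.03485763]
117 [278.7181704  176.72601247]
119.3 [274.26958399 174.10964827]
121 [270.92461347 172.26930668]
```

View pics/s8z.png

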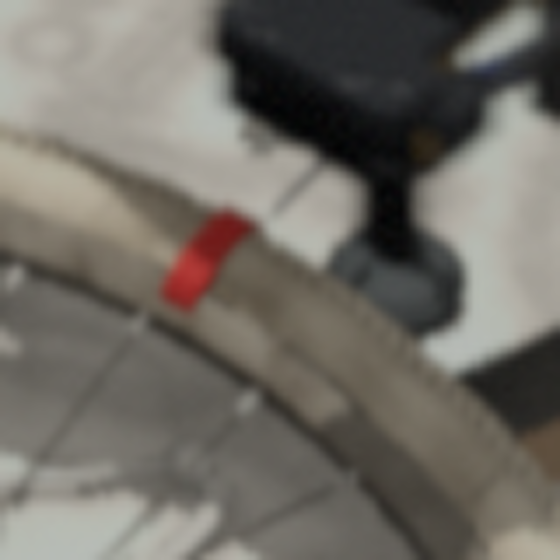

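>>> {"api": "send_rows", "payload": {"motion": [{"delta_pos": [0.006,0,0.03],"turn": [0,-0.14,0],"gripper": 0.08},{"delta_pos": [0.013,0,0.06],"turn": [0,-0.28,0],"gripper": 0.08},{"delta_pos": [0.02,0,0.09],"turn": [0,-0.42,0],"gripper": 0.08},{"delta_pos": [0.026,0,0.12],"turn": [0,-0.56,0],"gripper": 0.08},{"delta_pos": [0.032,0,0.149],"turn": [0,-0.7,0],"gripper": 0.08}]}}

```text
time: 9.0
position: [0.4681, 0.2994, 0.1964]
ee_rot: [0.611, 0.356, -0.356, -0.611]
wrist_force: [-0.2, -0.2, -0.4]
finger_gap: 0.922
```

```bash
python3 - <<'E'
from h import *
delta([.47,.3026,.12],173.3)
E
```

```text
t 9.0 d [ 0.0037  0.0764 -0.    ] turn [-0.     -0.3984 -0.0005] F [-0.2 -0.2 -0.4] gap 0.92
```

>>> {"api": "send_rows", "payload": {"motion": [{"delta_pos": [0.001,0.01,0],"turn": [0,-0.14,0],"gripper": 0.08},{"delta_pos": [0.002,0.02,0],"turn": [0,-0.28,0],"gripper": 0.08},{"delta_pos": [0.0037,0.03,0],"turn": [0,-0.4,0],"gripper": 0.08},{"delta_pos": [0.0037,0.05,0],"turn": [0,-0.4,0],"gripper": 0.08},{"delta_pos": [0.0037,0.06,0],"turn": [0,-0.4,0],"gripper": 0.08}]}}

```text
time: 9.5
position: [0.4697, 0.3009, 0.1348]
ee_rot: [0.529, 0.468, -0.47, -0.529]
wrist_force: [-0.0, -0.1, -0.6]
finger_gap: 0.917
```

```bash
python3 - <<'E'
from h import *
delta([.47,.3026,.03],173.3)
for n in('side','top'): 
    im=grab_frame(n);cv2.imwrite(f'pics/{n}9r.png',im[:,:,::-1]);cv2.imwrite(f'pics/{n}9.png',cv2.resize(im[100:350,160:420,::-1],None,fx=2.4,fy=2.4))
E
```

```text
t 9.5 d [ 0.0019  0.1048 -0.0002] turn [-0.0017 -0.0046 -0.0019] F [-0.  -0.1 -0.6] gap 0.92
```

View pics/side9.png

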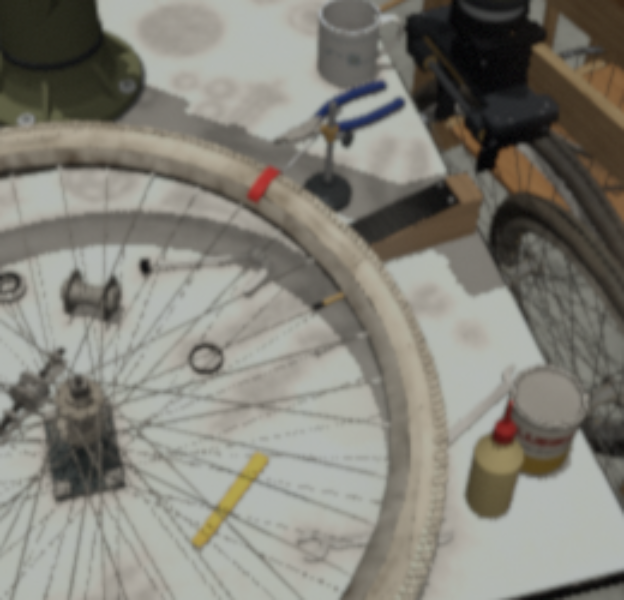

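View pics/top9.png

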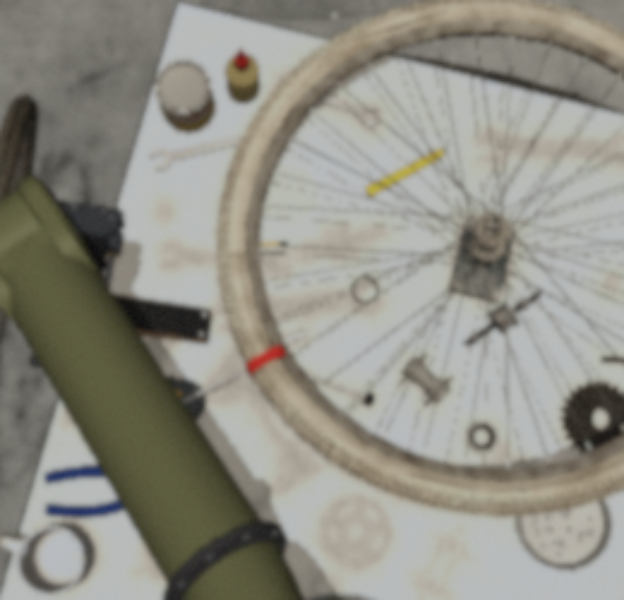

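```bash
python3 - <<'E'
from h import *
a=cv2.imread('pics/top9r.png')[225:285,235:300];a=cv2.resize(a,None,fx=8,fy=8,interpolation=cv2.INTER_CUBIC)
cv2.imwrite('pics/t9z.png',a)
a=cv2.imread('pics/side9r.png')[150:200,255:310];cv2.imwrite('pics/s9z.png',cv2.resize(a,None,fx=9,fy=9,interpolation=cv2.INTER_CUBIC))
E
```

```text
(no output)
```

View pics/t9z.png

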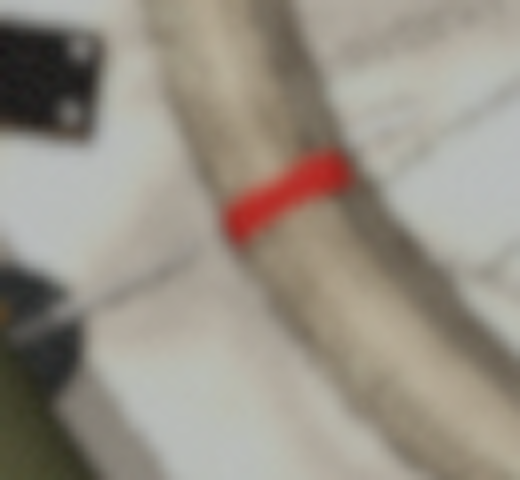

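View pics/s9z.png

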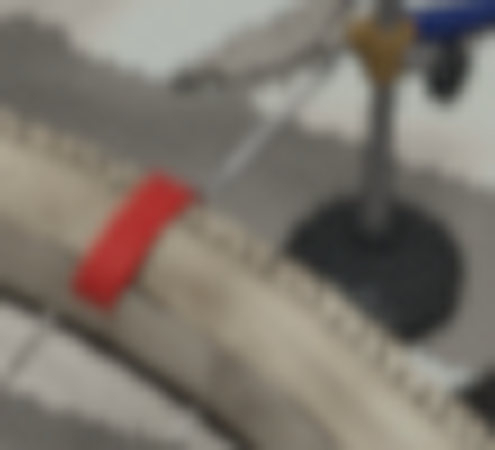

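>>> {"api": "send_rows", "payload": {"motion": [{"delta_pos": [0.002,0.03,0],"turn": [0,-0.004,0],"gripper": 0.08},{"delta_pos": [0.002,0.065,0],"turn": [0,-0.004,0],"gripper": 0.08},{"delta_pos": [0.002,0.095,0],"turn": [0,-0.004,0],"gripper": 0.08},{"delta_pos": [0.002,0.104,0],"turn": [0,-0.004,0],"gripper": 0.08},{"delta_pos": [0.002,0.104,0],"turn": [0,-0.004,0],"gripper": 0.08}]}}

```text
time: 10.1
position: [0.4704, 0.3034, 0.0317]
ee_rot: [-0.528, -0.469, 0.471, 0.528]
wrist_force: [0.0, 0.6, 0.1]
finger_gap: 0.92
```

```bash
python3 - <<'E'
from h import *
delta([.47,.3026,.03],173.3)
for n in('side','top'): 
    im=grab_frame(n);cv2.imwrite(f'pics/{n}10.png',cv2.resize(im[140:260,280:420,::-1],None,fx=4,fy=4))
E
```

```text
t 10.1 d [-0.0009  0.0017  0.0003] turn [-0.0014 -0.0004 -0.0014] F [0.  0.6 0.1] gap 0.92
```

View pics/side10.png

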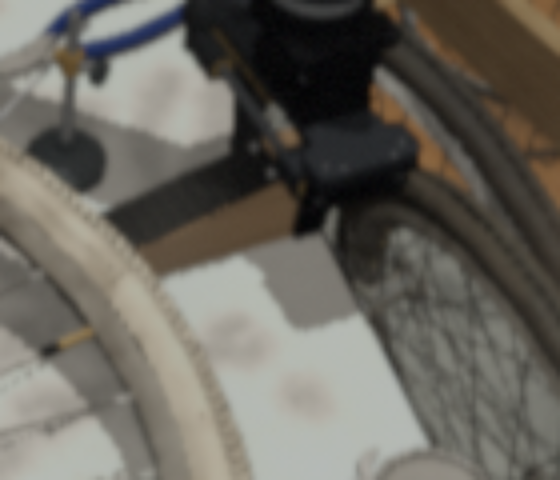

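>>> {"api": "send_rows", "payload": {"motion": [{"delta_pos": [0,0,0],"turn": [0,0,0],"gripper": 0.03},{"delta_pos": [0,0,0],"turn": [0,0,0],"gripper": 0.03},{"delta_pos": [0,0,0],"turn": [0,0,0],"gripper": 0.03},{"delta_pos": [0,0,0],"turn": [0,0,0],"gripper": 0.03},{"delta_pos": [0,0,0],"turn": [0,0,0],"gripper": 0.03}], "newtons": 40}}

```text
time: 10.7
position: [0.471, 0.304, 0.0324]
ee_rot: [0.528, 0.47, -0.47, -0.528]
wrist_force: [0.7, -1.2, -0.4]
finger_gap: 0.551
```

>>> {"api": "send_rows", "payload": {"motion": [{"delta_pos": [0,0,0],"turn": [0,0,0],"gripper": 0.03},{"delta_pos": [0,0,0],"turn": [0,0,0],"gripper": 0.03},{"delta_pos": [0,0,0],"turn": [0,0,0],"gripper": 0.03}]}}

```text
time: 11.0
position: [0.4708, 0.3039, 0.0323]
ee_rot: [-0.528, -0.47, 0.47, 0.528]
wrist_force: [-0.4, 0.2, 1.3]
finger_gap: 0.502
```

```bash
python3 - <<'E'
from h import *
delta([.47,.3026,.03],173.3)
m=monitor.read_state();print(m['position'],m['ft_torque'])
# target: axis along bearing B; heel r
for B in(82,83,84,85):
  print(B,wp(B,.465+.0,.033))
E
```

```text
t 11.0 d [-0.0014  0.0023  0.0007] turn [-0.0001 -0.0003 -0.    ] F [-0.4  0.2  1.3] gap 0.5
[0.47084684 0.3038999  0.03228001] [-0.0149472   0.30086971 -0.00124942]
82 [np.float64(0.6247154919464305), np.float64(0.27247465196483023), 0.033]
83 [np.float64(0.6166692446833937), np.float64(0.27353396051321477), 0.033]
84 [np.float64(0.608605735419459), np.float64(0.2744526813462471), 0.033]
85 [np.float64(0.600527420377661), np.float64(0.2752305346126617), 0.033]
```

```bash
python3 - <<'E'
from h import *
for u,v in((222,167),(240,163),(262,160)): print('spanner',ray('top',u,v,.004))
for u,v in((374,254),(346,286)): print('spanner side',ray('side',u,v,.004))
print('valve',pol(ray('top',271,202,.075)),pol(ray('top',279,202,.075)))
a=cv2.imread('pics/top9r.png')[120:240,215:300];cv2.imwrite('pics/t9y.png',cv2.resize(a,None,fx=5,fy=5,interpolation=cv2.INTER_CUBIC))
E
```

```text
spanner [0.67912372 0.25544375 0.004     ]
spanner [0.69272663 0.19753117 0.004     ]
spanner [0.70307055 0.12640528 0.004     ]
spanner side [0.67558566 0.24392395 0.004     ]
spanner side [0.71866853 0.12768559 0.004     ]
valve (np.float64(91.96313894632605), np.float64(0.28239332732408756)) (np.float64(92.12994144590326), np.float64(0.25804122137381263))
```

View pics/t9y.png

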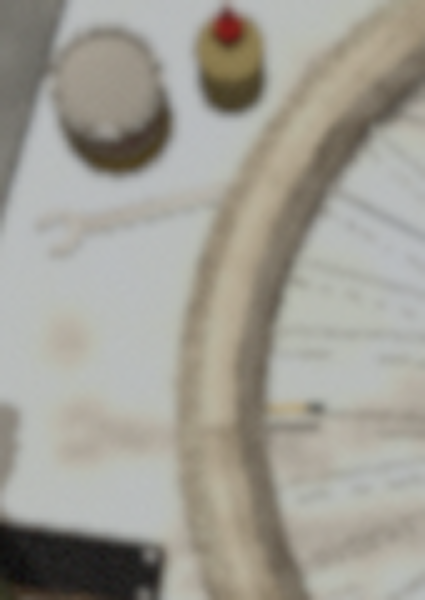

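>>> {"api": "send_rows", "payload": {"motion": [{"delta_pos": [-0.003,0,-0.015],"turn": [0,-0.003,0],"gripper": 0.03},{"delta_pos": [-0.006,0,-0.04],"turn": [0,-0.006,0],"gripper": 0.03},{"delta_pos": [-0.009,0,-0.065],"turn": [0,-0.012,0],"gripper": 0.03},{"delta_pos": [-0.012,0,-0.09],"turn": [0,-0.012,0],"gripper": 0.03},{"delta_pos": [-0.014,0,-0.11],"turn": [0,-0.012,0],"gripper": 0.03}]}}

```text
time: 11.5
position: [0.5796, 0.2768, 0.0323]
ee_rot: [-0.526, -0.473, 0.473, 0.526]
wrist_force: [-3.9, 0.8, 4.5]
finger_gap: 0.5
```

```bash
python3 - <<'E'
from h import *
delta(wp(84,.46,.0323),174)
m=monitor.read_state();print(m['position'],m['ft_torque'])
E
```

```text
t 11.5 d [-0.0042  0.     -0.0291] turn [-0.0005 -0.0014  0.0003] F [-3.9  0.8  4.5] gap 0.5
[0.57960505 0.27676305 0.03234951] [ 0.20770703  0.82737118 -0.12093888]
```

>>> {"api": "send_rows", "payload": {"motion": [{"delta_pos": [-0.002,-0.001,-0.015],"turn": [0,0,0],"gripper": 0.03},{"delta_pos": [-0.0042,-0.002,-0.028],"turn": [0,-0.001,0],"gripper": 0.03},{"delta_pos": [-0.0042,-0.002,-0.028],"turn": [0,-0.001,0],"gripper": 0.03},{"delta_pos": [-0.0042,-0.002,-0.028],"turn": [0,-0.001,0],"gripper": 0.03}]}}

```text
time: 11.9
position: [0.6053, 0.2698, 0.0335]
ee_rot: [-0.525, -0.473, 0.474, 0.526]
wrist_force: [0.0, -0.6, -3.0]
finger_gap: 0.503
```

```bash
python3 - <<'E'
from h import *
delta(wp(84,.46,.0323),174)
m=monitor.read_state();print(m['position'],m['ft_torque'])
for n in('side','top'): 
    im=grab_frame(n);cv2.imwrite(f'pics/{n}11.png',cv2.resize(im[100:350,160:420,::-1],None,fx=2.4,fy=2.4))
E
```

```text
t 11.9 d [-0.0001  0.0012 -0.0028] turn [-0.0014  0.0001 -0.0004] F [ 0.  -0.6 -3. ] gap 0.5
[0.60526895 0.26983436 0.03352153] [ 0.21226022  0.17000362 -0.05450993]
```

View pics/side11.png

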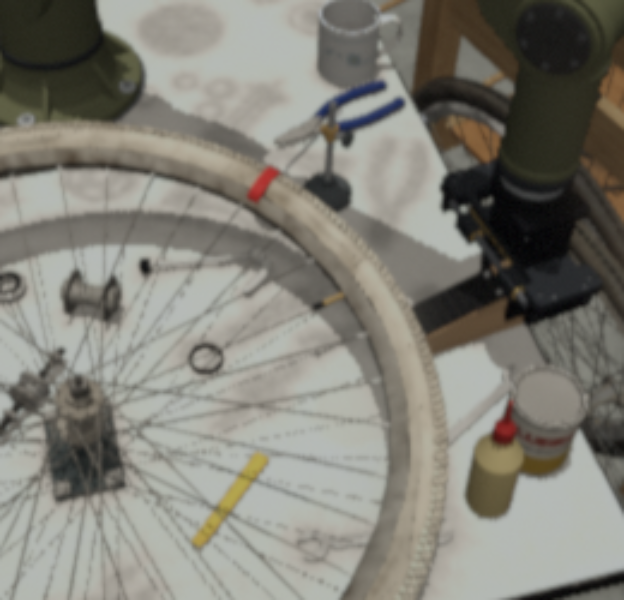

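View pics/top11.png

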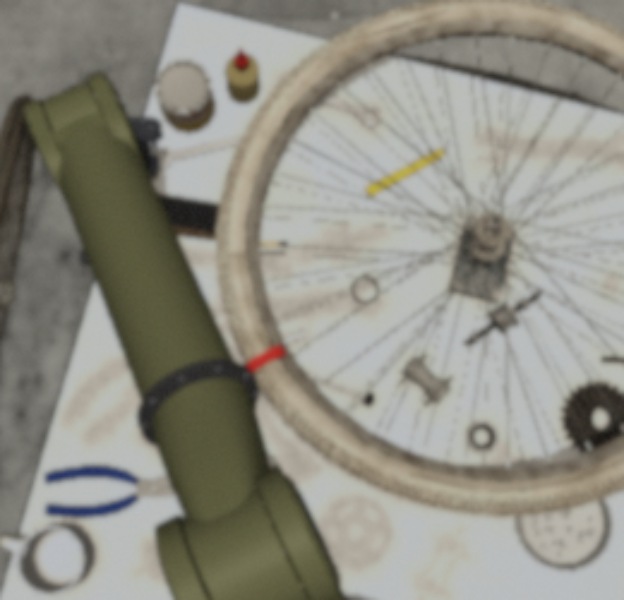

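>>> {"api": "send_rows", "payload": {"motion": [{"delta_pos": [-0.006,0.001,-0.001],"turn": [0,0,0],"gripper": 0.03},{"delta_pos": [-0.014,0.001,-0.0025],"turn": [0,0,0],"gripper": 0.03},{"delta_pos": [-0.022,0.001,-0.0028],"turn": [0,0,0],"gripper": 0.03},{"delta_pos": [-0.028,0.001,-0.0028],"turn": [0,0,0],"gripper": 0.03},{"delta_pos": [-0.03,0.001,-0.0028],"turn": [0,0,0],"gripper": 0.03}]}}

```text
time: 12.5
position: [0.6058, 0.2381, 0.0333]
ee_rot: [0.526, 0.473, -0.473, -0.526]
wrist_force: [1.0, -0.3, -2.4]
finger_gap: 0.505
```

```bash
cat > q.py <<'E'
from h import *
m=monitor.read_state(); p=m['position']; M=R.from_quat(m['ee_rot']).as_matrix()
F=m['wrist_force']
print('t',round(float(m['time']),2),'pol',np.round(pol(p),4),'nose r',round(pol(p)[1]-.135,4),'z',p[2].round(4),'toolF x,y,z',(M.T@F).round(1),'tq',(M.T@m['ft_torque']).round(2),'yaw',np.degrees(np.arctan2(M[1,2],M[0,2])).round(2))
E
python3 q.py
```

```text
t 12.5 pol [83.8712  0.4285] nose r 0.2935 z 0.0333 toolF x,y,z [-0.2  2.4 -1. ] tq [ 0.13  0.03 -0.18] yaw 173.92
```

>>> {"api": "send_rows", "payload": {"motion": [{"delta_pos": [0,0.0012,0],"turn": [0,0,0],"gripper": 0.03},{"delta_pos": [-0.004,0.0012,0],"turn": [0,0,0],"gripper": 0.03},{"delta_pos": [-0.008,0.0012,0],"turn": [0,0,0],"gripper": 0.03},{"delta_pos": [-0.01,0.0012,0],"turn": [0,0,0],"gripper": 0.03}]}}

```text
time: 12.9
position: [0.6047, 0.2302, 0.0323]
ee_rot: [-0.525, -0.474, 0.473, 0.525]
wrist_force: [0.4, 1.7, -0.4]
finger_gap: 0.504
```

```bash
python3 q.py
```

```text
t 12.9 pol [83.8976  0.4206] nose r 0.2856 z 0.0323 toolF x,y,z [ 1.8  0.4 -0.2] tq [ 0.2   0.04 -0.35] yaw 174.04
```

>>> {"api": "send_rows", "payload": {"motion": [{"delta_pos": [-0.002,0,0],"turn": [0,0,0],"gripper": 0.03},{"delta_pos": [-0.004,0,0],"turn": [0,0,0],"gripper": 0.03},{"delta_pos": [-0.006,0,0],"turn": [0,0,0],"gripper": 0.03}]}}

```text
time: 13.2
position: [0.6041, 0.2245, 0.0323]
ee_rot: [-0.525, -0.474, 0.473, 0.525]
wrist_force: [0.1, 2.2, 1.3]
finger_gap: 0.501
```

```bash
python3 q.py
```

```text
t 13.2 pol [83.8971  0.4148] nose r 0.2798 z 0.0323 toolF x,y,z [ 2.2 -1.3  0.1] tq [ 0.17  0.05 -0.45] yaw 174.05
```

>>> {"api": "send_rows", "payload": {"motion": [{"delta_pos": [-0.0015,0,0],"turn": [0,0,0],"gripper": 0.03},{"delta_pos": [-0.003,0,0],"turn": [0,0,0],"gripper": 0.03},{"delta_pos": [-0.004,0,0],"turn": [0,0,0],"gripper": 0.03}]}}

```text
time: 13.5
position: [0.6037, 0.2203, 0.0323]
ee_rot: [-0.525, -0.474, 0.473, 0.525]
wrist_force: [0.6, 3.2, 1.8]
finger_gap: 0.506
```

```bash
python3 q.py
```

```text
t 13.5 pol [83.885   0.4106] nose r 0.2756 z 0.0323 toolF x,y,z [ 3.2 -1.8 -0.3] tq [ 0.11  0.07 -0.6 ] yaw 174.03
```

>>> {"api": "send_rows", "payload": {"motion": [{"delta_pos": [-0.0015,0,0],"turn": [0,0,0],"gripper": 0.03},{"delta_pos": [-0.003,0,0],"turn": [0,0,0],"gripper": 0.03},{"delta_pos": [-0.003,0,0],"turn": [0,0,0],"gripper": 0.03}]}}

```text
time: 13.8
position: [0.6034, 0.217, 0.0323]
ee_rot: [0.525, 0.473, -0.473, -0.525]
wrist_force: [0.1, 2.1, 2.8]
finger_gap: 0.501
```

```bash
python3 q.py
```

```text
t 13.8 pol [83.8835  0.4073] nose r 0.2723 z 0.0323 toolF x,y,z [ 2.1 -2.8  0.1] tq [ 0.25  0.03 -0.6 ] yaw 174.02
```

>>> {"api": "send_rows", "payload": {"motion": [{"delta_pos": [-0.0015,0,0],"turn": [0,0,0],"gripper": 0.03},{"delta_pos": [-0.003,0,0],"turn": [0,0,0],"gripper": 0.03},{"delta_pos": [-0.003,0,0],"turn": [0,0,0],"gripper": 0.03}]}}

```text
time: 14.1
position: [0.6031, 0.2141, 0.0323]
ee_rot: [0.525, 0.473, -0.473, -0.525]
wrist_force: [1.1, 3.3, 4.7]
finger_gap: 0.501
```

```bash
python3 q.py
```

```text
t 14.1 pol [83.8837  0.4044] nose r 0.2694 z 0.0323 toolF x,y,z [ 3.4 -4.7 -0.7] tq [ 0.24 -0.   -0.75] yaw 174.02
```

>>> {"api": "send_rows", "payload": {"motion": [{"delta_pos": [-0.001,-0.001,0],"turn": [0,0,0],"gripper": 0.03},{"delta_pos": [-0.002,-0.001,0],"turn": [0,0,0],"gripper": 0.03},{"delta_pos": [-0.003,-0.001,0],"turn": [0,0,0],"gripper": 0.03},{"delta_pos": [-0.003,-0.001,0],"turn": [0,0,0],"gripper": 0.03}]}}

```text
time: 14.5
position: [0.6022, 0.2099, 0.0323]
ee_rot: [0.526, 0.473, -0.474, -0.525]
wrist_force: [0.4, 1.3, -0.2]
finger_gap: 0.503
```

```bash
python3 q.py
```

```text
t 14.5 pol [83.9512  0.4001] nose r 0.2651 z 0.0323 toolF x,y,z [ 1.3  0.2 -0.3] tq [ 0.07 -0.04 -0.2 ] yaw 173.99
```

>>> {"api": "send_rows", "payload": {"motion": [{"delta_pos": [-0.0015,0,0],"turn": [0,0,0],"gripper": 0.03},{"delta_pos": [-0.003,0,0],"turn": [0,0,0],"gripper": 0.03},{"delta_pos": [-0.003,0,0],"turn": [0,0,0],"gripper": 0.03}]}}

```text
time: 14.8
position: [0.6017, 0.2088, 0.0325]
ee_rot: [-0.525, -0.474, 0.473, 0.526]
wrist_force: [0.4, 4.5, -3.0]
finger_gap: 0.501
```

```bash
python3 q.py
```

```text
t 14.8 pol [83.9939  0.399 ] nose r 0.264 z 0.0325 toolF x,y,z [4.5 3.  0.1] tq [ 0.19 -0.08 -0.86] yaw 174.07
```

>>> {"api": "send_rows", "payload": {"motion": [{"delta_pos": [-0.001,0,0],"turn": [0,0,0],"gripper": 0.03},{"delta_pos": [-0.002,0,0],"turn": [0,0,0],"gripper": 0.03},{"delta_pos": [-0.002,0,0],"turn": [0,0,0],"gripper": 0.03}]}}

```text
time: 15.1
position: [0.6015, 0.2087, 0.0327]
ee_rot: [-0.524, -0.474, 0.473, 0.526]
wrist_force: [1.0, 5.3, -4.1]
finger_gap: 0.502
```

```bash
python3 q.py
```

```text
t 15.1 pol [84.0271  0.3989] nose r 0.2639 z 0.0327 toolF x,y,z [ 5.4  4.1 -0.4] tq [ 0.15 -0.16 -1.6 ] yaw 174.14
```

>>> {"api": "send_rows", "payload": {"motion": [{"delta_pos": [0,0.0015,0],"turn": [0,0,0],"gripper": 0.03},{"delta_pos": [-0.002,0.0015,0],"turn": [0,0,0],"gripper": 0.03},{"delta_pos": [-0.002,0.0015,0],"turn": [0,0,0],"gripper": 0.03}]}}

```text
time: 15.4
position: [0.6016, 0.2081, 0.0323]
ee_rot: [-0.524, -0.475, 0.472, 0.526]
wrist_force: [0.2, 9.4, 0.2]
finger_gap: 0.502
```

```bash
python3 q.py
```

```text
t 15.4 pol [83.9995  0.3983] nose r 0.2633 z 0.0323 toolF x,y,z [ 9.3 -0.2  0.8] tq [ 0.41 -0.04 -1.69] yaw 174.15
```

>>> {"api": "send_rows", "payload": {"motion": [{"delta_pos": [-0.001,0,0],"turn": [0,0,0],"gripper": 0.03},{"delta_pos": [-0.002,0,0],"turn": [0,0,0],"gripper": 0.03},{"delta_pos": [-0.002,0,0],"turn": [0,0,0],"gripper": 0.03}]}}

```text
time: 15.7
position: [0.6014, 0.208, 0.0324]
ee_rot: [-0.523, -0.476, 0.472, 0.526]
wrist_force: [0.2, 11.8, -0.7]
finger_gap: 0.506
```

```bash
python3 q.py
```

```text
t 15.7 pol [84.0294  0.3982] nose r 0.2632 z 0.0324 toolF x,y,z [11.7  0.7  1. ] tq [ 0.46 -0.05 -2.28] yaw 174.23
```

>>> {"api": "send_rows", "payload": {"motion": [{"delta_pos": [-0.001,0.0003,0],"turn": [0,0,0],"gripper": 0.03},{"delta_pos": [-0.002,0.0005,0],"turn": [0,0,0],"gripper": 0.03},{"delta_pos": [-0.002,0.0005,0],"turn": [0,0,0],"gripper": 0.03}]}}

```text
time: 16.0
position: [0.6013, 0.2078, 0.0324]
ee_rot: [-0.523, -0.477, 0.472, 0.526]
wrist_force: [-0.1, 13.1, -0.7]
finger_gap: 0.503
```

```bash
python3 q.py; python3 -c "
from h import *
m=monitor.read_state(); print(R.from_quat(m['ee_rot']).as_matrix().round(4))
for n in('side',): 
    im=grab_frame(n);cv2.imwrite(f'pics/{n}12.png',cv2.resize(im[150:300,260:420,::-1],None,fx=4,fy=4,interpolation=cv2.INTER_CUBIC))
"
```

```text
t 16.0 pol [84.0471  0.398 ] nose r 0.263 z 0.0324 toolF x,y,z [13.1  0.8  1.4] tq [ 0.54 -0.   -2.75] yaw 174.28
[[ 0.0997  0.0024 -0.995 ]
 [ 0.995   0.009   0.0997]
 [ 0.0092 -1.     -0.0014]]
```

View pics/side12.png

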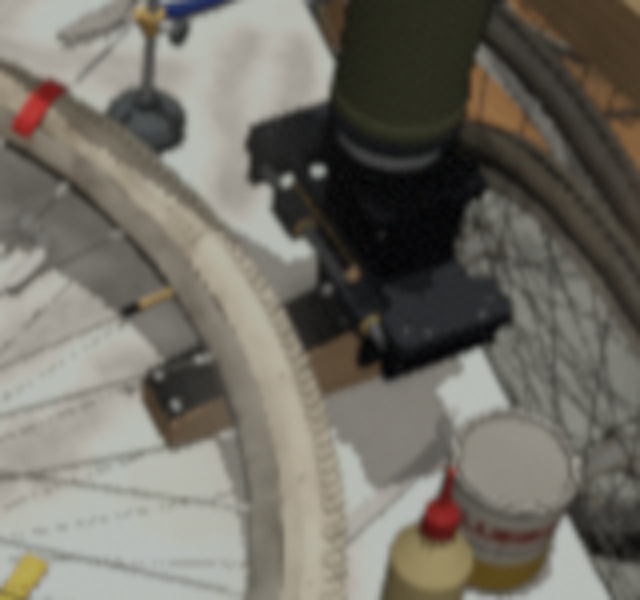

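>>> {"api": "send_rows", "payload": {"motion": [{"delta_pos": [-0.001,0.0003,0],"turn": [0,0,0],"gripper": 0.03},{"delta_pos": [-0.002,0.0005,0],"turn": [0,0,0],"gripper": 0.03},{"delta_pos": [-0.002,0.0005,0],"turn": [0,0,0],"gripper": 0.03}]}}

```text
time: 16.35
position: [0.6011, 0.2075, 0.0324]
ee_rot: [-0.522, -0.478, 0.471, 0.526]
wrist_force: [0.3, 15.9, 0.3]
finger_gap: 0.501
```

```bash
python3 q.py
```

```text
t 16.35 pol [84.0662  0.3976] nose r 0.2626 z 0.0324 toolF x,y,z [15.9 -0.1  1.3] tq [ 0.68 -0.   -3.2 ] yaw 174.33
```

>>> {"api": "send_rows", "payload": {"motion": [{"delta_pos": [-0.001,0,0],"turn": [0,0,0],"gripper": 0.03},{"delta_pos": [-0.0015,0.0003,0],"turn": [0,0,0],"gripper": 0.03},{"delta_pos": [-0.0015,0.0003,0],"turn": [0,0,0],"gripper": 0.03}]}}

```text
time: 16.65
position: [0.6009, 0.2073, 0.0323]
ee_rot: [-0.521, -0.479, 0.471, 0.526]
wrist_force: [-0.7, 17.3, 2.1]
finger_gap: 0.501
```

```bash
python3 q.py
```

```text
t 16.65 pol [84.0881  0.3974] nose r 0.2624 z 0.0323 toolF x,y,z [17.1 -1.9  2.4] tq [ 0.73  0.02 -3.56] yaw 174.37
```

>>> {"api": "send_rows", "payload": {"motion": [{"delta_pos": [0.0015,0,0],"turn": [0,0,0],"gripper": 0.03},{"delta_pos": [0.003,0,0],"turn": [0,0,0],"gripper": 0.03},{"delta_pos": [0.0045,-0.0005,0],"turn": [0,0,0],"gripper": 0.03},{"delta_pos": [0.0045,-0.0005,0],"turn": [0,0,0],"gripper": 0.03}]}}

```text
time: 17.05
position: [0.601, 0.2073, 0.0323]
ee_rot: [-0.523, -0.476, 0.473, 0.526]
wrist_force: [-1.5, 11.1, 2.8]
finger_gap: 0.497
```

```bash
python3 q.py
```

```text
t 17.05 pol [84.0816  0.3974] nose r 0.2624 z 0.0323 toolF x,y,z [10.9 -2.7  2.6] tq [ 0.84 -0.27 -2.22] yaw 174.28
```

>>> {"api": "send_rows", "payload": {"motion": [{"delta_pos": [0.0015,0,0],"turn": [0,0,0],"gripper": 0.03},{"delta_pos": [0.003,-0.0005,0],"turn": [0,0,0],"gripper": 0.03},{"delta_pos": [0.0045,-0.0005,0.0005],"turn": [0,0,0],"gripper": 0.03},{"delta_pos": [0.0045,-0.0005,0.0005],"turn": [0,0,0],"gripper": 0.03}]}}

```text
time: 17.45
position: [0.6012, 0.2073, 0.0323]
ee_rot: [-0.525, -0.474, 0.473, 0.525]
wrist_force: [-3.4, 4.5, 5.9]
finger_gap: 0.504
```

```bash
python3 q.py
```

```text
t 17.45 pol [84.0558  0.3975] nose r 0.2625 z 0.0323 toolF x,y,z [ 4.1 -5.9  3.8] tq [ 1.03 -0.37 -1.16] yaw 174.12
```

>>> {"api": "send_rows", "payload": {"motion": [{"delta_pos": [0.001,-0.001,0.001],"turn": [0,0,0],"gripper": 0.03},{"delta_pos": [0.002,-0.0015,0.002],"turn": [0,0,0],"gripper": 0.03},{"delta_pos": [0.002,-0.0015,0.002],"turn": [0,0,0],"gripper": 0.03}]}}

```text
time: 17.75
position: [0.6002, 0.2076, 0.0324]
ee_rot: [0.526, 0.473, -0.473, -0.525]
wrist_force: [2.3, 4.1, -3.4]
finger_gap: 0.505
```

```bash
python3 q.py
```

```text
t 17.75 pol [84.1947  0.3977] nose r 0.2627 z 0.0324 toolF x,y,z [ 4.3  3.4 -1.8] tq [-0.32 -0.28 -1.18] yaw 174.0
```

>>> {"api": "send_rows", "payload": {"motion": [{"delta_pos": [0,0.0006,-0.0005],"turn": [0,0,0],"gripper": 0.03},{"delta_pos": [0,0.0006,-0.0005],"turn": [0,0,0],"gripper": 0.065},{"delta_pos": [0,0.0006,-0.0005],"turn": [0,0,0],"gripper": 0.065},{"delta_pos": [0,0.0006,-0.0005],"turn": [0,0,0],"gripper": 0.065},{"delta_pos": [0,0.0006,-0.0005],"turn": [0,0,0],"gripper": 0.065}]}}

```text
time: 18.25
position: [0.6002, 0.2068, 0.0319]
ee_rot: [0.526, 0.473, -0.473, -0.525]
wrist_force: [0.5, -0.5, 0.5]
finger_gap: 0.723
```

```bash
python3 q.py; python3 -c "
from h import *
for n in('side','top'): 
    im=grab_frame(n);cv2.imwrite(f'pics/{n}13.png',cv2.resize(im[150:300,260:420,::-1] if n=='side' else im[130:290,180:340,::-1],None,fx=4,fy=4,interpolation=cv2.INTER_CUBIC))
"
```

```text
t 18.25 pol [84.1891  0.3968] nose r 0.2618 z 0.0319 toolF x,y,z [-0.4 -0.5 -0.6] tq [ 0.13  0.01 -0.06] yaw 173.97
```

View pics/side13.png

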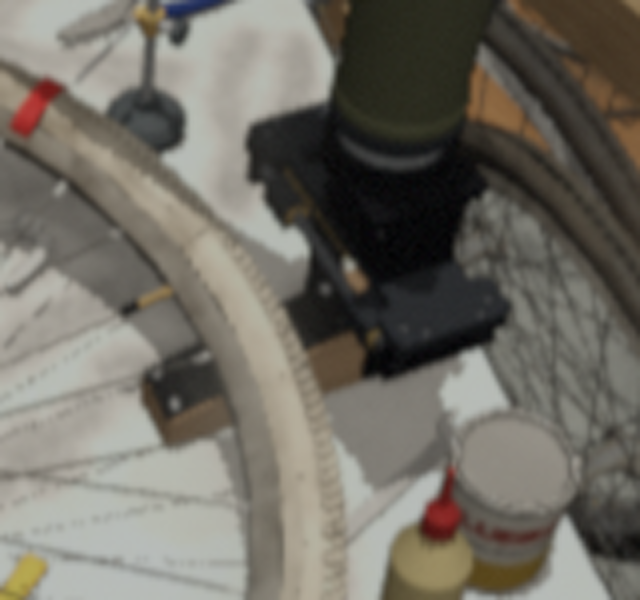

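View pics/top13.png

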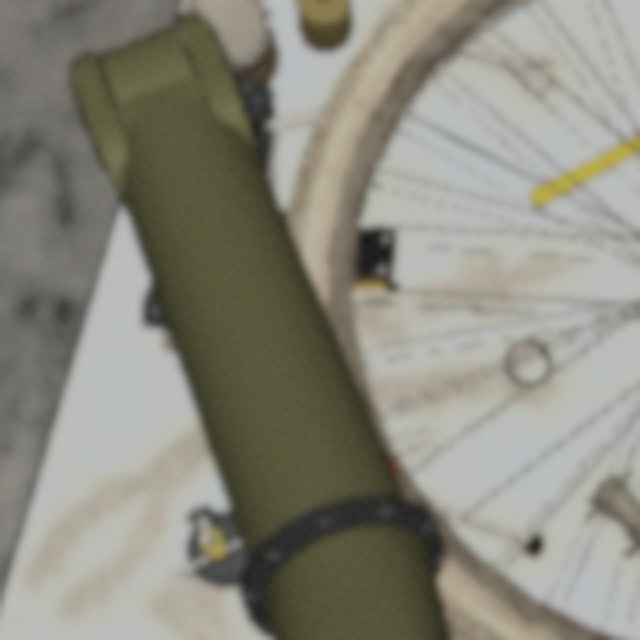

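>>> {"api": "send_rows", "payload": {"motion": [{"delta_pos": [0,-0.015,0],"turn": [0,0,0],"gripper": 0.065},{"delta_pos": [0,-0.045,0],"turn": [0,0,0],"gripper": 0.065},{"delta_pos": [0,-0.08,0],"turn": [0,0,0],"gripper": 0.065},{"delta_pos": [0.025,-0.08,0],"turn": [0,0,0],"gripper": 0.0},{"delta_pos": [0.058,-0.08,0],"turn": [0,0,0],"gripper": 0.0}]}}

```text
time: 18.85
position: [0.6086, 0.2639, 0.1158]
ee_rot: [0.527, 0.473, -0.471, -0.525]
wrist_force: [1.0, 0.2, 0.0]
finger_gap: 0.645
```

>>> {"api": "send_rows", "payload": {"motion": [{"delta_pos": [0,0,0],"turn": [0,0,0],"gripper": 0.0},{"delta_pos": [0,0,0],"turn": [0,0,0],"gripper": 0.0},{"delta_pos": [0,0,0],"turn": [0,0,0],"gripper": 0.0}]}}

```text
time: 19.15
position: [0.6066, 0.2641, 0.1125]
ee_rot: [0.526, 0.473, -0.473, -0.525]
wrist_force: [0.8, 0.8, -0.8]
finger_gap: 0.378
```

```bash
python3 q.py; python3 -c "
from h import *
delta(wp(84.1,.452,.03),174)
for n in('side','top'): 
    im=grab_frame(n);cv2.imwrite(f'pics/{n}14.png',cv2.resize(im[150:300,260:420,::-1] if n=='side' else im[130:290,180:340,::-1],None,fx=4,fy=4,interpolation=cv2.INTER_CUBIC))
"
```

```text
t 19.15 pol [84.115   0.4545] nose r 0.3195 z 0.1125 toolF x,y,z [ 0.9  0.8 -0.7] tq [ 0.15 -0.02 -0.03] yaw 173.96
t 19.15 d [-0.0024  0.0826 -0.0001] turn [ 0.0006 -0.0007 -0.0009] F [ 0.8  0.8 -0.8] gap 0.38
```

View pics/side14.png

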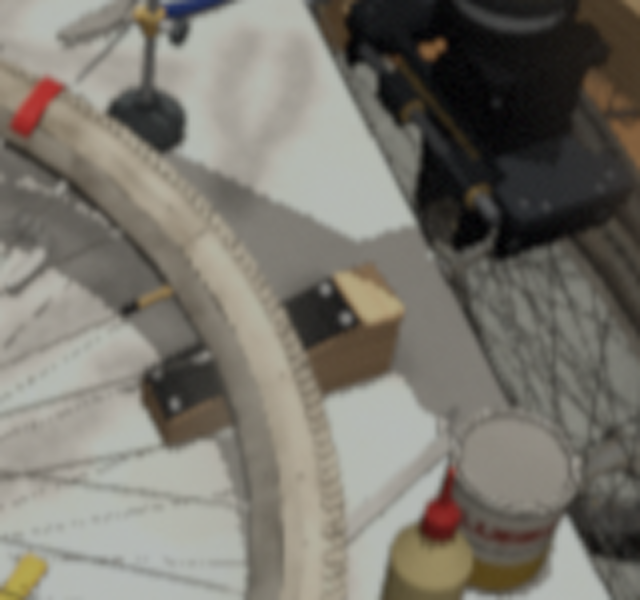

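View pics/top14.png

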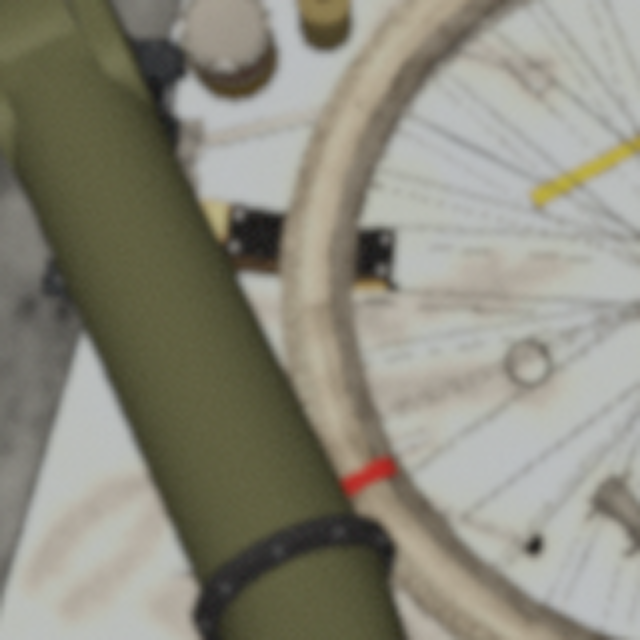

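>>> {"api": "send_rows", "payload": {"motion": [{"delta_pos": [0,0.02,0],"turn": [0,0,0],"gripper": 0.0},{"delta_pos": [0,0.04,0],"turn": [0,0,0],"gripper": 0.0},{"delta_pos": [0,0.06,0],"turn": [0,0,0],"gripper": 0.0},{"delta_pos": [0,0.08,0],"turn": [0,0,0],"gripper": 0.0},{"delta_pos": [0,0.08,0],"turn": [0,0,0],"gripper": 0.0}]}}

```text
time: 19.75
position: [0.6041, 0.2632, 0.0289]
ee_rot: [-0.525, -0.471, 0.475, 0.526]
wrist_force: [-0.1, -0.6, 0.0]
finger_gap: 0.005
```

>>> {"api": "send_rows", "payload": {"motion": [{"delta_pos": [-0.003,0,0],"turn": [0,0,0],"gripper": 0.0},{"delta_pos": [-0.006,0,0],"turn": [0,0,0],"gripper": 0.0},{"delta_pos": [-0.009,0,0],"turn": [0,0,0],"gripper": 0.0},{"delta_pos": [-0.012,0,0],"turn": [0,0,0],"gripper": 0.0}]}}

```text
time: 20.15
position: [0.6057, 0.2532, 0.0332]
ee_rot: [0.526, 0.474, -0.473, -0.525]
wrist_force: [0.1, 1.2, 0.3]
finger_gap: 0.006
```

```bash
python3 q.py
```

```text
t 20.15 pol [84.0886  0.4436] nose r 0.3086 z 0.0332 toolF x,y,z [ 1.2 -0.3 -0. ] tq [ 0.1   0.04 -0.04] yaw 174.0
```

Approach in 2–3 mm steps until the heel is touched.

>>> {"api": "send_rows", "payload": {"motion": [{"delta_pos": [-0.002,0,0],"turn": [0,0,0],"gripper": 0.0},{"delta_pos": [-0.004,0,0],"turn": [0,0,0],"gripper": 0.0},{"delta_pos": [-0.006,0,0],"turn": [0,0,0],"gripper": 0.0},{"delta_pos": [-0.008,0,0],"turn": [0,0,0],"gripper": 0.0},{"delta_pos": [-0.008,0,0],"turn": [0,0,0],"gripper": 0.0}]}}

```text
time: 20.65
position: [0.6042, 0.2451, 0.032]
ee_rot: [0.525, 0.473, -0.473, -0.525]
wrist_force: [-0.5, 0.1, -0.1]
finger_gap: 0.005
```

```bash
python3 q.py
```

```text
t 20.65 pol [84.1778  0.4354] nose r 0.3004 z 0.032 toolF x,y,z [0.1 0.1 0.5] tq [ 0.1   0.01 -0.05] yaw 174.01
```

>>> {"api": "send_rows", "payload": {"motion": [{"delta_pos": [-0.001,0,0],"turn": [0,0,0],"gripper": 0.0},{"delta_pos": [-0.002,0,0],"turn": [0,0,0],"gripper": 0.0},{"delta_pos": [-0.003,0,0],"turn": [0,0,0],"gripper": 0.0},{"delta_pos": [-0.004,0,0],"turn": [0,0,0],"gripper": 0.0},{"delta_pos": [-0.004,0,0],"turn": [0,0,0],"gripper": 0.0}]}}

```text
time: 21.15
position: [0.6038, 0.2415, 0.0321]
ee_rot: [-0.525, -0.473, 0.473, 0.525]
wrist_force: [0.4, -0.1, 0.3]
finger_gap: 0.004
```

```bash
python3 q.py
```

```text
t 21.15 pol [84.1828  0.4318] nose r 0.2968 z 0.0321 toolF x,y,z [-0.1 -0.3 -0.4] tq [ 0.1   0.04 -0.01] yaw 174.02
```

>>> {"api": "send_rows", "payload": {"motion": [{"delta_pos": [-0.001,0,0],"turn": [0,0,0],"gripper": 0.0},{"delta_pos": [-0.002,0,0],"turn": [0,0,0],"gripper": 0.0},{"delta_pos": [-0.003,0,0],"turn": [0,0,0],"gripper": 0.0},{"delta_pos": [-0.003,0,0],"turn": [0,0,0],"gripper": 0.0}]}}

```text
time: 21.55
position: [0.6029, 0.2414, 0.0322]
ee_rot: [-0.524, -0.475, 0.473, 0.526]
wrist_force: [-0.3, 6.0, -2.6]
finger_gap: 0.004
```

```bash
python3 q.py
```

```text
t 21.55 pol [84.3012  0.4315] nose r 0.2965 z 0.0322 toolF x,y,z [5.9 2.7 0.9] tq [ 0.25 -0.01 -1.25] yaw 174.13
```

>>> {"api": "send_rows", "payload": {"motion": [{"delta_pos": [-0.001,0,0],"turn": [0,0,0],"gripper": 0.0},{"delta_pos": [-0.002,0,0],"turn": [0,0,0],"gripper": 0.0},{"delta_pos": [-0.003,0,0],"turn": [0,0,0],"gripper": 0.0},{"delta_pos": [-0.003,0,0],"turn": [0,0,0],"gripper": 0.0}]}}

```text
time: 21.95
position: [0.6022, 0.2412, 0.0324]
ee_rot: [-0.523, -0.476, 0.473, 0.526]
wrist_force: [-0.7, 9.5, -1.8]
finger_gap: 0.006
```

```bash
python3 q.py
```

```text
t 21.95 pol [84.3906  0.4313] nose r 0.2963 z 0.0324 toolF x,y,z [9.4 1.9 1.6] tq [ 0.37 -0.07 -2.03] yaw 174.23
```

>>> {"api": "send_rows", "payload": {"motion": [{"delta_pos": [-0.001,0,0],"turn": [0,0,0],"gripper": 0.0},{"delta_pos": [-0.002,0,0],"turn": [0,0,0],"gripper": 0.0},{"delta_pos": [-0.003,0,0],"turn": [0,0,0],"gripper": 0.0},{"delta_pos": [-0.003,0,0],"turn": [0,0,0],"gripper": 0.0}]}}

```text
time: 22.35
position: [0.6015, 0.241, 0.0327]
ee_rot: [-0.522, -0.477, 0.472, 0.527]
wrist_force: [0.9, 13.5, -2.8]
finger_gap: 0.006
```

```bash
python3 q.py
```

```text
t 22.35 pol [84.4725  0.431 ] nose r 0.296 z 0.0327 toolF x,y,z [13.5  2.9  0.4] tq [ 0.46 -0.14 -2.88] yaw 174.32
```

>>> {"api": "send_rows", "payload": {"motion": [{"delta_pos": [-0.001,0,0],"turn": [0,0,0],"gripper": 0.0},{"delta_pos": [-0.002,0,0],"turn": [0,0,0],"gripper": 0.0},{"delta_pos": [-0.003,0,0],"turn": [0,0,0],"gripper": 0.0},{"delta_pos": [-0.003,0,0],"turn": [0,0,0],"gripper": 0.0}]}}

```text
time: 22.75
position: [0.6008, 0.2408, 0.0329]
ee_rot: [-0.521, -0.478, 0.472, 0.527]
wrist_force: [-0.7, 17.9, -3.6]
finger_gap: 0.004
```

```bash
python3 q.py
```

```text
t 22.75 pol [84.563   0.4307] nose r 0.2957 z 0.0329 toolF x,y,z [17.7  3.9  2.5] tq [ 0.64 -0.1  -3.63] yaw 174.42
```

>>> {"api": "send_rows", "payload": {"motion": [{"delta_pos": [0.003,0,0],"turn": [0,0,0],"gripper": 0.0},{"delta_pos": [0.006,0,0],"turn": [0,0,0],"gripper": 0.0},{"delta_pos": [0.01,0,0],"turn": [0,0,0],"gripper": 0.0},{"delta_pos": [0.02,0,0],"turn": [0,0,0],"gripper": 0.0},{"delta_pos": [0.035,0,0],"turn": [0,0,0],"gripper": 0.0}]}}

```text
time: 23.25
position: [0.607, 0.2628, 0.0321]
ee_rot: [0.527, 0.472, -0.473, -0.525]
wrist_force: [1.1, 0.5, -0.2]
finger_gap: 0.005
```

>>> {"api": "send_rows", "payload": {"motion": [{"delta_pos": [0.01,0,0],"turn": [0,0,0],"gripper": 0.0},{"delta_pos": [0.015,-0.03,0],"turn": [0,0,0],"gripper": 0.0},{"delta_pos": [0.02,-0.07,0],"turn": [0,0,0],"gripper": 0.0},{"delta_pos": [0.03,-0.11,0],"turn": [0,0,0],"gripper": 0.0},{"delta_pos": [0.05,-0.15,0],"turn": [0,0,0],"gripper": 0.0}]}}

```text
time: 23.75
position: [0.6119, 0.313, 0.1837]
ee_rot: [0.526, 0.472, -0.473, -0.525]
wrist_force: [1.2, 0.5, -0.1]
finger_gap: 0.008
```

>>> {"api": "send_rows", "payload": {"motion": [{"delta_pos": [0.04,0,0.02],"turn": [0,0,0],"gripper": 0.0},{"delta_pos": [0.08,0,0.04],"turn": [0,0,0],"gripper": 0.0},{"delta_pos": [0.12,0,0.06],"turn": [0,0,0],"gripper": 0.0},{"delta_pos": [0.12,0,0.06],"turn": [0,0,0],"gripper": 0.0},{"delta_pos": [0.12,0,0.06],"turn": [0,0,0],"gripper": 0.0}]}}

```text
time: 24.25
position: [0.5626, 0.4421, 0.1816]
ee_rot: [-0.524, -0.474, 0.475, 0.525]
wrist_force: [1.2, -0.5, 0.0]
finger_gap: 0.006
```

```bash
python3 q.py; python3 -c "
from h import *
for n in('side','top'): 
    im=grab_frame(n);cv2.imwrite(f'pics/{n}15r.png',im[:,:,::-1]);cv2.imwrite(f'pics/{n}15.png',cv2.resize(im[150:300,260:420,::-1] if n=='side' else im[130:290,180:340,::-1],None,fx=4,fy=4,interpolation=cv2.INTER_CUBIC))
"
```

```text
t 24.25 pol [89.7604  0.6301] nose r 0.4951 z 0.1816 toolF x,y,z [-0.4 -0.  -1.2] tq [ 0.04  0.02 -0.03] yaw 174.26
```

View pics/side15.png

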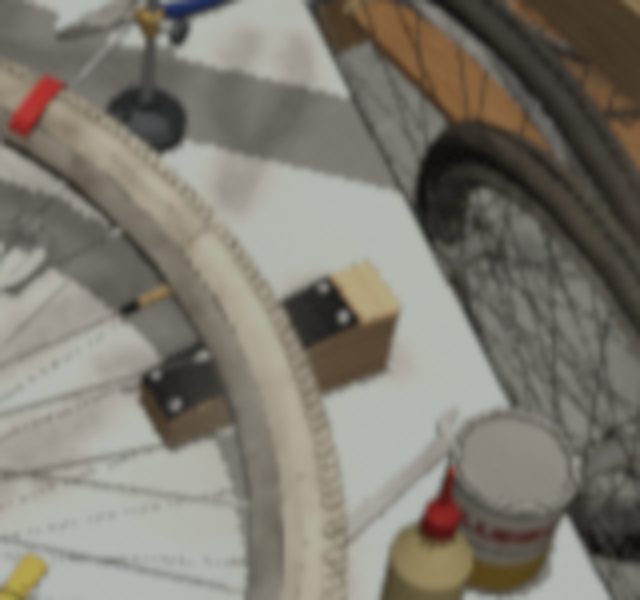

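View pics/top15.png

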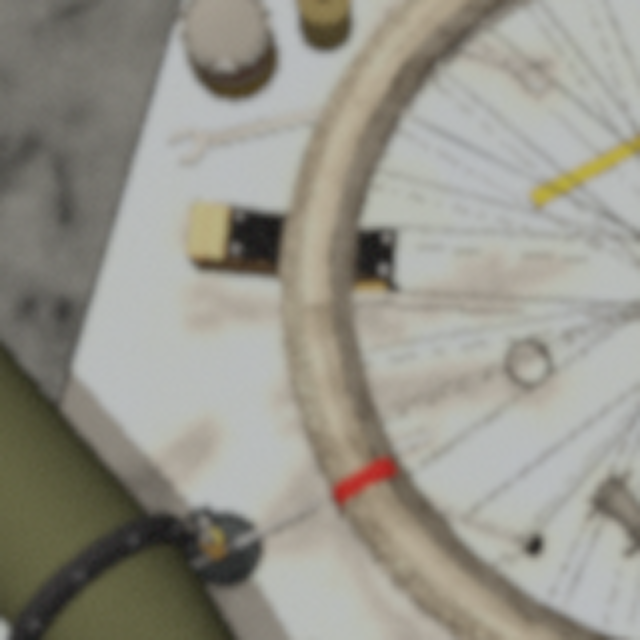

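```bash
python3 -c "
from rig import *
print(order.hand_in(), monitor.read_state()['time'])"
```

```text
the job is handed in; nothing more can be done
the job is handed in; nothing more can be done
```

I turned the wheel about 37° until the red band stood at the pointer and let go. I then slid the chock in at bearing 84° and jammed it under the left side of the tyre. The job is handed in at about 24 s of robot time; no verdict was reported.

- **Band:** in the last top picture the band sits about 4 mm off the pointer's line. That puts it about 10 mm from the tip, inside the 16 mm limit. It was about 3 mm off right after the wheel was let go.
- **Jam:** I pressed until the wrist force read about 17 N and then let go. A second push on the heel with closed fingers rose to about 18 N. It moved the fingertips only about 1 mm, with no slide, so the chock is tight. A free chock slid at 1 to 2 N.
- **Not measured:** the force between chock and tyre is only estimated from the wrist force, at roughly 14 to 19 N while pressing. I could not read the jam that remained after letting go.
- **Surroundings:** the last pictures show the chock flat and pointing at the hub. They show the bystanders near the work where they were, the scribing block clear of contact and the arm touching nothing.
- **Disagreements:** the hub position from the pictures was about 4 to 5 mm off from what the grip on the tyre showed, and I corrected for it. The chock also shifted about 1 mm sideways as I relieved the grip before opening.

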